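# Dose one stroke on the hand-wheel metering pump and log it

### The job

Push the metering pump's hand wheel steadily round clockwise (seen from above) by its upright orange handle, through exactly one full turn, so that the handle stands at the red mark again without running past it. Then press the green button on the dose logger fully down and move clear. Only push with the fingers, gently: do not pinch the handle, and leave everything else on the bench where it stands.

Things in the scene. Friction and masses are not known exactly. Their poses are not given: they have to be found in the camera images.
- pump: metering pump fixed to the bench: white drum 140 mm across with a blue band, on top a grey graduated flange 204 mm across whose top face is at 90 mm height, with one red mark near its edge. Origin: centre of the underside, on the wheel's axis; z up, x points from the axis to the red mark. Stands at any yaw.
- mark (a point): the red mark on the flange, 93.5 mm from the wheel's axis, on the flange's top face
- wheel (a joint): turn of the hand wheel in rad about the vertical axis: 0 at the start with the handle at the red mark, grows clockwise seen from above, 6.283 after one full turn. Turns freely past the mark both ways with no stop or detent. It needs about 2 to 3 N at the handle and stays where it is left.
- wheel_hub (a point): centre of the hub's top face, on the wheel's axis, at 122 mm height. The black hand wheel lies level: rim centre line radius 75 mm, rim bar 14 mm thick, rim top at 119 mm height, three aluminium spokes no higher than the rim, hub 40 mm across and 122 mm high.
- grip: the orange upright handle at the end of one spoke, carried round by the wheel and free to revolve about its own upright axis (so its yaw means nothing): a round post 22 mm in diameter with a 24 mm steel collar 6 mm high at its foot, axis 75 mm from the wheel's axis. Origin: centre of its foot at 120 mm height; its top is at 176 mm.
- grip_top (a point): centre of the orange handle's top face, 176 mm height
- log_button_top (a point): centre of the top face of the round green push button (32 mm across) on the dose logger, a white box 110 x 150 x 40 mm fixed to the bench with a blue foot and a small screen; it stands to the left or right of the pump. The button moves straight down 6 mm against a spring, 4 N when fully down.
- log_button (a joint): how far the green button is pressed, in m: 0 up, 0.006 fully down; it springs back
- vial_rack: blue rack fixed to the bench, 100 x 140 mm, its small vials 50 mm high; on the other side of the pump from the logger. Origin: centre of the underside
- amber_bottle: loose amber bottle, 66 mm across, 140 mm high; origin: centre of the underside; leave alone
- clear_bottle: loose clear bottle with blue cap, 66 mm across, 130 mm high; origin: centre of the underside; leave alone
- beaker: loose glass beaker, 66 mm across, 85 mm high; origin: centre of the underside; leave alone
- sample_jar: loose small jar with white lid, 44 mm across, 50 mm high; origin: centre of the underside; leave alone
- spanner: loose steel spanner 140 mm long lying flat; origin: centre of the underside; leave alone
- climate_meter: loose white climate meter 35 x 85 x 80 mm high with a grey display; origin: centre of the underside; leave alone
- wipe_box: loose blue box of wipes 70 x 110 x 60 mm high; origin: centre of the underside; leave alone
There are look-alikes about, which are no part of the job. There is more than one size of the pump; the job needs the smallest.

How it is judged:
On the way, in this order (a step that is already met when the one before it is completed fails the run):
1. the wheel passes a quarter clockwise turn while the fingers push on its orange handle (value of joint wheel between 1.221 and 1.921 rad and contact force between the fingers and grip above 0.3 N).
2. the wheel passes half a clockwise turn while the fingers push on its orange handle (value of joint wheel between 2.792 and 3.492 rad and contact force between the fingers and grip above 0.3 N).
3. the wheel passes three quarters of a clockwise turn while the fingers push on its orange handle (value of joint wheel between 4.362 and 5.062 rad and contact force between the fingers and grip above 0.3 N).
4. the wheel has made exactly one turn and stands still with the handle at the mark (value of joint wheel between 6.1432 and 6.4232 rad and velocity of joint wheel below 0.05 rad/s), for 0.2 s.
5. the green log button is pressed down, with the handle at the mark (value of joint wheel between 6.1432 and 6.4232 rad and value of joint log_button above 0.0045 m).
At the end, for the whole second after the job is handed in: the wheel is at one clockwise turn (6.283 rad, within 0.14 rad, so the handle is within about 10 mm of its place at the mark) and still, the log button has been pressed by at least 4.5 of its 6 mm and is up again (all of step 4 and velocity of joint wheel above -0.05 rad/s and value of joint log_button below 0.002 m); the robot touches nothing.
It fails at once if the wheel runs past one turn by more than 0.25 rad, or is pushed backwards by more than 0.3 rad from the start (value of joint wheel above 6.5332 rad or value of joint wheel below -0.3 rad).
It fails at once if the wheel is spun faster than 3 rad/s (velocity of joint wheel above 3 rad/s).
It fails at once if the handle is pinched or pushed with more than 30 N (contact force between the fingers and grip above 30 N).
It fails at once if the log button is pressed before the turn is made (value of joint log_button above 0.003 m and value of joint wheel below 6.1432 rad).
It fails at once if a loose thing is moved by more than 20 mm, or lifted (distance of any of amber_bottle, clear_bottle, beaker, sample_jar, spanner, climate_meter, wipe_box from where it was at the start of the episode above 0.02 m).
It also fails if it takes over 72 s, if anything falls off the work surface, if the arm or the gripper's body presses on something with over 40 N, if the wrist force passes 120 N, or if a joint passes its speed limit or range.

### The arm

A 6-joint arm with a two-finger parallel gripper is mounted at the origin on the work surface. World frame = base frame: x ahead of the robot, y to its left, z up, the work surface at z = 0. Lengths are in m, angles in rad, forces in N, time in s.
With the tool pointing down it reaches from about 0.3 to 0.875 m from the base axis. Payload 6.4 kg.
Tool frame: the origin (TCP) lies at the very end of the fingers, on their centre line; the grasp point (between the pads) lies 19 mm behind it (manip.grasp_offset is the x of the grasp point in the tool frame, in m); x points along the fingers, y is the direction in which the jaws open and shut, and the axes are right-handed (so a half turn about x gives the same grasp; the last joint's range is limited). The gripper opens to 85 mm and grips with 20 to 120 N. Pads are 22 mm wide; open, the fingers measure 114 mm over their backs; the gripper's body (76 mm by 85 mm) begins 54 mm behind the grasp point. The pads swing forward as they close: fully open they stand 13 mm farther back than shut.
Start: joints at [-1.483, 0.181, 1.607, -0, 1.354, -0.206], TCP at [0.167, -0.55, 0.193] pointing down, gripper open.
Joint ranges: [-2.99, 2.99], [-0.89, 2.07], [0.3, 2.58], [-1.14, 4.28], [0, 2.63], [-3.12, 3.12]. Speed limits (rad/s): [2.57, 2.57, 3.01, 3.14, 3.14, 3.14].

### API

Orientations are given as a unit quaternion [w, x, y, z].
In Python, from station import manip, vision, job gives the robot as it stands.
- The arm moves only by the tool jog_arm, never from a script. Its argument "rows" is a list of rows, each an object with "dp": the shift along the tool's x, y, z in m, a list of three; "spin": the turn about the tool's x in degrees; "fingers": the opening, from 0 (shut) to 1 (fully open). In form: [{"dp": [x, y, z], "spin": spin, "fingers": fingers}, ...]. A call has 1 to 20 rows; each row shifts and turns the commanded pose from where the row before left it, along the tool's axes as they then stand; what a row does not reach is not made up. A row lasts 1/8 s, in which the tool goes at most 62.5 mm and 10.7 degrees, less where a joint would pass 70% of its speed; a pose out of reach is approached as far as the arm can. A call is refused whole if a number of a shift passes 0.0625 or a number of a turn 10.7, either way. A call with a gripper value outside its range is refused whole. The fingers move at their own pace and stop on an object; the grip force is fixed at half the most. Time passes only in rows, so rows that do not move let the fingers close. It gives the time, the measured TCP pose, the force and the opening at its end, in the units of the state.
- manip.get_obs(): the state, without advancing time (a new reading comes with each control period).
- vision.read_camera(name): name is "scene" or "top" or "wrist"; returns a dict with "image" (384x512x3 uint8, blue, green, red), "mtx" (3x3 intrinsics, pixels), "R" (3x3) and "t" (3): a world point X has camera coordinates R X + t; the wrist camera has in their place "hand_eye" (4x4, takes a point from camera to tool coordinates, whose origin is the TCP and whose axes are the tool frame's). Camera axes: x right, y down, z forward; pixel columns grow to the right and rows downward; lengths in m; the calibration is good to about 2 mm. The wrist camera is an equidistant fisheye: a pixel r from the principal point sees the ray r / f radians off the axis. A picture is of the moment at which its call begins: read the wrist's pose just before it. There is no depth.
- job.sign_off(): hands the job in, once; it reports no verdict.
The state is a dict: "clock": time; "joint_pos": joint angles; "dq": joint speeds; "joint_efforts": joint torques, N m; "tool_pos": TCP position; "tcp_rot": TCP orientation; "ft_force": force on the tool from outside, world axes, zero at the start; "wrist_torque": the same for the moment, N m; "opening": opening from 0.0 (shut) to 1.0 (fully open).
Only numpy, scipy, OpenCV 4.12 (cv2) and the standard library are available. Lean on these libraries where they do the work, as an engineer would, in place of code of your own. Each camera call takes 0.05 s, during which the arm holds its last target.

## Working session

There is one attempt and no reset: what is moved stays moved. The work goes in short steps, Python scripts to look and compute and a tool call to move; the robot and the scene stay as the last step left them, time stands still between calls to the robot, and variables do not carry over. Pictures are saved under pics/ and viewed, and the job is handed in when it is done.

Besides the shell and the picture viewer there is one more tool, called by a JSON object that holds its "op" and its "data". jog_arm: Moves the arm, as the interface text tells. Its arguments: {"type":"object","properties":{"rows":{"type":"array","items":{"type":"object","properties":{"dp":{"type":"array","items":{"type":"number"}},"spin":{"type":"number"},"fingers":{"type":"number"}}}}},"required":["rows"]}

```bash
mkdir -p pics; ls; python3 - <<'E'
from station import manip, vision, job
import cv2, numpy as np
o=manip.get_obs();print({k:np.round(v,3).tolist() for k,v in o.items()}, manip.grasp_offset)
for n in ["scene","top","wrist"]:
    c=vision.read_camera(n);cv2.imwrite(f"pics/{n}0.png",c["image"])
    print(n,{k:np.round(v,3).tolist() for k,v in c.items() if k!="image"})
E
```

```text
pics
{'clock': 0.0, 'joint_pos': [-1.483, 0.182, 1.608, 0.0, 1.354, -0.206], 'dq': [0.0, -0.0, 0.0, -0.002, -0.0, -0.001], 'joint_efforts': [0.003, -44.488, -35.133, -0.0, 0.009, 0.0], 'tool_pos': [0.166, -0.55, 0.192], 'tcp_rot': [0.103, 0.7, 0.104, -0.699], 'ft_force': [-0.276, -0.198, 0.015], 'wrist_torque': [0.045, -0.017, -0.004], 'opening': 1.0} -0.0187
scene {'mtx': [[365.531, 0.0, 259.728], [0.0, 365.531, 189.919], [0.0, 0.0, 1.0]], 'R': [[0.553, 0.833, -0.007], [0.513, -0.347, -0.785], [-0.657, 0.43, -0.619]], 't': [-0.256, -0.153, 1.69]}
top {'mtx': [[402.359, 0.0, 259.623], [0.0, 402.359, 187.685], [0.0, 0.0, 1.0]], 'R': [[0.009, -1.0, 0.013], [-0.993, -0.01, -0.115], [0.115, -0.012, -0.993]], 't': [-0.019, 0.52, 1.253]}
wrist {'mtx': [[297.319, 0.0, 253.599], [0.0, 297.319, 191.478], [0.0, 0.0, 1.0]], 'hand_eye': [[0.001, -0.327, 0.945, -0.181], [1.0, 0.001, -0.001, -0.0], [-0.0, 0.945, 0.327, -0.085], [0.0, 0.0, 0.0, 1.0]]}
```

View pics/scene0.png

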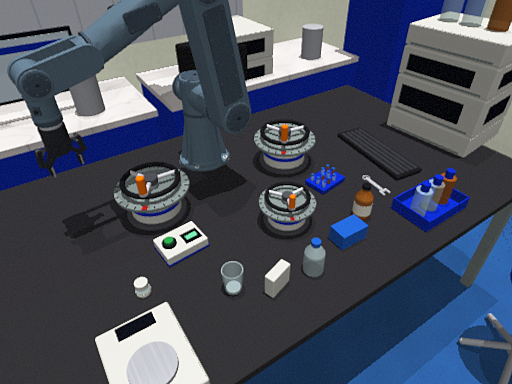

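View pics/top0.png

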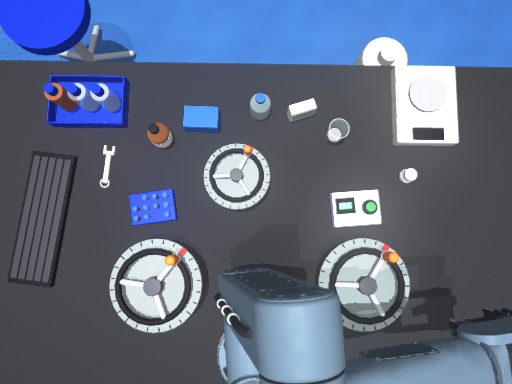

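View pics/wrist0.png

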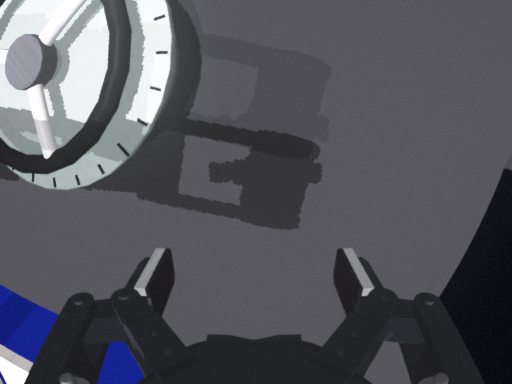

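The top view shows three pumps. The smallest is centred at about (236,175), its handle near (248,150). The logger is at (356,208) with its green button at (370,207). The scene view has the small pump at (287,207), its handle at (292,200), and the button at (169,241).

```bash
cat > h.py <<'E'
from station import manip, vision, job
import cv2, numpy as np
def ray(c,u,v):
    K=c["mtx"];R=c["R"];t=np.array(c["t"])
    d=R.T@np.linalg.inv(K)@np.array([u,v,1.]);return -R.T@t,d/np.linalg.norm(d)
def onz(c,u,v,z):
    o,d=ray(c,u,v);return o+d*(z-o[2])/d[2]
def tri(r1,r2):
    A=[];b=[]
    M=np.zeros((3,3));y=np.zeros(3)
    for o,d in (r1,r2):
        P=np.eye(3)-np.outer(d,d);M+=P;y+=P@o
    p=np.linalg.solve(M,y)
    return p,[np.linalg.norm((np.eye(3)-np.outer(d,d))@(p-o)) for o,d in (r1,r2)]
def blobs(img,lo,hi,amin=8):
    m=cv2.inRange(cv2.cvtColor(img,cv2.COLOR_BGR2HSV),lo,hi)
    n,l,s,c=cv2.connectedComponentsWithStats(m)
    return [(c[i].round(1).tolist(),s[i].tolist()) for i in range(1,n) if s[i,4]>=amin],l
E
python3 - <<'E'
from h import *
for n in ("top","scene"):
    im=vision.read_camera(n)["image"]
    print(n,"orange",blobs(im,(5,150,120),(18,255,255))[0])
    print(n,"red",blobs(im,(0,150,100),(4,255,255),3)[0],blobs(im,(172,150,100),(180,255,255),3)[0])
    print(n,"green",blobs(im,(50,120,60),(80,255,255))[0])
    x=(160,90,190,190) if n=="top" else (140,150,200,130)
    cr=im[x[1]:x[1]+x[3],x[0]:x[0]+x[2]];cv2.imwrite(f"pics/{n}1.png",cv2.resize(cr,None,fx=3 if n=="top" else 4,fy=3 if n=="top" else 4,interpolation=cv2.INTER_NEAREST))
E
```

```text
top orange [([54.2, 92.9], [44, 83, 18, 18, 99]), ([152.8, 137.6], [151, 135, 4, 6, 8]), ([247.6, 149.8], [244, 145, 7, 10, 33]), ([391.5, 257.4], [384, 253, 15, 10, 74]), ([172.5, 259.2], [165, 255, 14, 10, 74])]
top red [([251.3, 148.5], [251, 147, 2, 4, 6]), ([385.4, 247.4], [382, 245, 7, 5, 25]), ([182.4, 251.4], [180, 248, 6, 7, 28])] []
top green [([372.2, 205.5], [368, 202, 8, 9, 37])]
scene orange [([284.0, 132.3], [281, 124, 7, 17, 106]), ([443.1, 173.9], [442, 173, 3, 3, 8]), ([140.7, 184.7], [135, 176, 12, 19, 147]), ([451.0, 179.2], [444, 176, 13, 6, 38]), ([364.8, 196.5], [356, 190, 17, 13, 140]), ([291.9, 201.0], [289, 194, 7, 15, 76])]
scene red [([283.4, 151.9], [282, 151, 4, 3, 11]), ([144.3, 207.4], [142, 205, 6, 5, 21]), ([292.0, 218.0], [291, 217, 3, 3, 9])] []
scene green [([190.3, 234.8], [184, 231, 14, 9, 71]), ([168.3, 240.4], [164, 237, 10, 8, 63])]
```

View pics/top1.png

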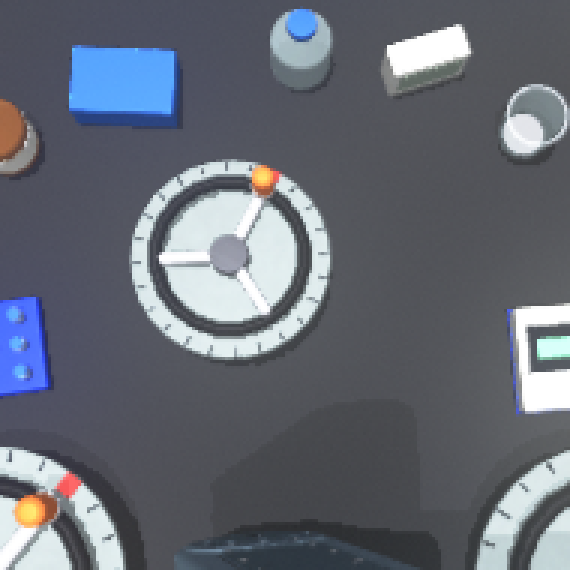

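View pics/scene1.png

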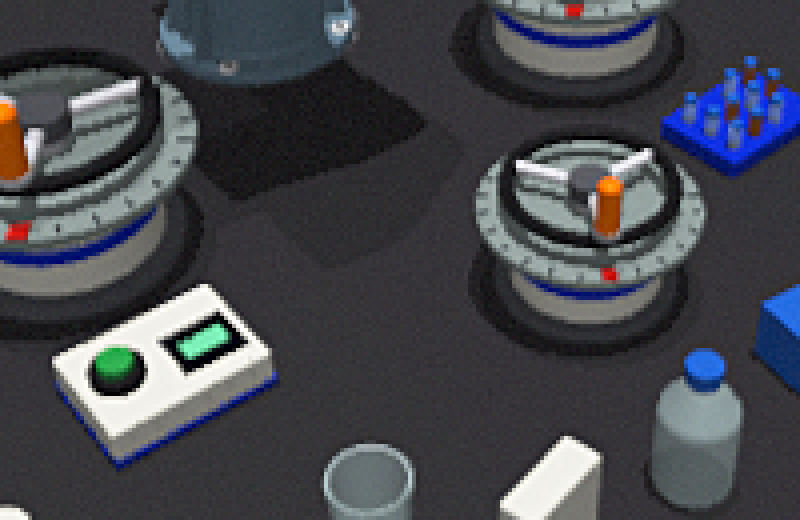

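```bash
python3 - <<'E'
from h import *
T=vision.read_camera("top");S=vision.read_camera("scene")
im=T["image"]
print(blobs(im,(40,80,30),(90,255,255))[0])
cv2.imwrite("pics/but.png",cv2.resize(im[180:240,320:400],None,fx=8,fy=8,interpolation=cv2.INTER_NEAREST))
f=lambda n,a,b:print(n,np.round(a,4),b)
f("hub top",onz(T,236.2,175,.122),"");f("hub sc",onz(S,287.4,194.5,.122),"")
f("flange centre top",onz(T,236.6,176.2,.09),"")
l=onz(T,203.5,176,.09);r=onz(T,270,176,.09);f("flange dia",np.linalg.norm(l-r),"")
f("grip top T",onz(T,248,149.6,.176),"");f("grip top S",onz(S,292.2,195.8,.176),"")
f("mark S",onz(S,292,218,.09),"");f("mark T",onz(T,252,149.,.09),"")
p=tri(ray(T,370.5,207),ray(S,169.0,239.0));f("button",*p)
f("grip tri",*tri(ray(T,248,149.6),ray(S,292.2,195.8)))
f("hub tri",*tri(ray(T,236.2,175),ray(S,287.4,194.5)))
for n,u,v,z in [("clear",260,98,.13),("meter",303,105,.08),("beaker",341,126,.085),("wipe",201,115,.06),("amber",157,130,.14),("jar",410,174,.05),("rack",152,207,.05),("bigpump",366,286,.12)]:
    f(n,onz(T,u,v,z),"")
E
```

```text
[([370.6, 206.4], [366, 202, 10, 10, 86])]
hub top [0.5472 0.0571 0.122 ] 
hub sc [0.5543 0.0564 0.122 ] 
flange centre top [0.5482 0.0573 0.09  ] 
flange dia 0.2025 
grip top T [0.6128 0.022  0.176 ] 
grip top S [0.6205 0.0233 0.176 ] 
mark S [0.6323 0.0185 0.09  ] 
mark T [0.6331 0.0113 0.09  ] 
button [ 0.4611 -0.3569  0.0599] [np.float64(0.0019873455192426525), np.float64(0.0019873455192424977)]
grip tri [0.6153 0.0243 0.1716] [np.float64(0.002628265081771497), np.float64(0.0026282650817714397)]
hub tri [0.5488 0.0587 0.1171] [np.float64(0.0016559759024154272), np.float64(0.0016559759024154107)]
clear [ 0.7814 -0.0114  0.13  ] 
meter [ 0.7779 -0.1473  0.08  ] 
beaker [ 0.7103 -0.265   0.085 ] 
wipe [0.7475 0.1746 0.06  ] 
amber [0.6762 0.292  0.14  ] 
jar [ 0.5669 -0.4896  0.05  ] 
rack [0.4544 0.3206 0.05  ] 
bigpump [ 0.2271 -0.3231  0.12  ]
```

View pics/but.png

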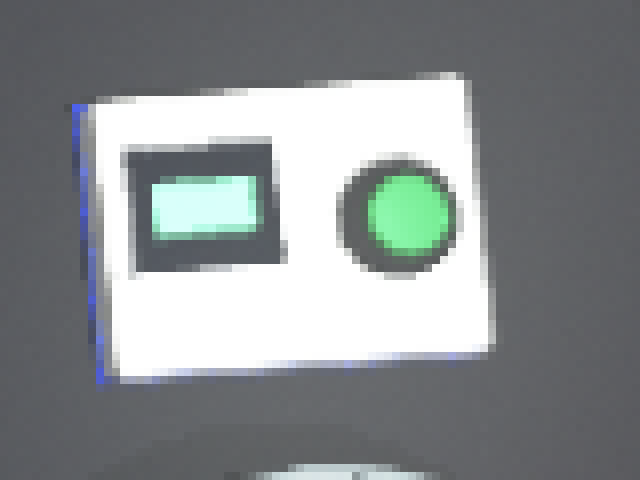

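```bash
python3 - <<'E'
from h import *
from scipy.spatial.transform import Rotation as Ro
o=manip.get_obs();q=o["tcp_rot"];print(np.round(Ro.from_quat(np.r_[q[1:],q[0]]).as_matrix(),3))
E
```

```text
[[-0.     0.29  -0.957]
 [ 0.    -0.957 -0.29 ]
 [-1.    -0.    -0.   ]]
```

{"op": "jog_arm", "data": {"rows": [{"dp": [-0.06,0,0],"spin": 0,"fingers": 0},{"dp": [-0.06,0,0],"spin": 0,"fingers": 0}]}}

```text
clock: 0.6
tool_pos: [0.1664, -0.5497, 0.3134]
tcp_rot: [0.103, 0.7, 0.104, -0.699]
ft_force: [1.1, -1.2, 0.3]
opening: 0.602
```

{"op": "jog_arm", "data": {"rows": [{"dp": [0,0,0],"spin": 8.4,"fingers": 0},{"dp": [0,0,0],"spin": 8.4,"fingers": 0},{"dp": [0,-0.0387,-0.0286],"spin": 0,"fingers": 0},{"dp": [0,-0.0387,-0.0286],"spin": 0,"fingers": 0},{"dp": [0,-0.0387,-0.0286],"spin": 0,"fingers": 0},{"dp": [0,-0.0387,-0.0286],"spin": 0,"fingers": 0},{"dp": [0,-0.0387,-0.0286],"spin": 0,"fingers": 0},{"dp": [0,-0.0387,-0.0286],"spin": 0,"fingers": 0},{"dp": [0,-0.0387,-0.0286],"spin": 0,"fingers": 0},{"dp": [0,-0.0387,-0.0286],"spin": 0,"fingers": 0}]}}

```text
clock: 1.85
tool_pos: [0.3959, -0.2393, 0.313]
tcp_rot: [0.0, 0.707, -0.0, -0.707]
ft_force: [-0.1, -1.4, -0.1]
opening: -0.004
```

{"op": "jog_arm", "data": {"rows": [{"dp": [0,-0.0387,-0.0286],"spin": 0,"fingers": 0},{"dp": [0,-0.0387,-0.0286],"spin": 0,"fingers": 0},{"dp": [0,-0.0387,-0.0286],"spin": 0,"fingers": 0},{"dp": [0,-0.0387,-0.0286],"spin": 0,"fingers": 0},{"dp": [0,-0.0387,-0.0286],"spin": 0,"fingers": 0},{"dp": [0,-0.0387,-0.0286],"spin": 0,"fingers": 0},{"dp": [0,-0.0387,-0.0286],"spin": 0,"fingers": 0},{"dp": [0,-0.0387,-0.0286],"spin": 0,"fingers": 0},{"dp": [0,0,0],"spin": 0,"fingers": 0}]}}

```text
clock: 2.98
tool_pos: [0.6245, 0.0719, 0.3117]
tcp_rot: [-0.001, -0.707, -0.002, 0.708]
ft_force: [-0.8, 0.2, 0.7]
opening: -0.007
```

```bash
cat >> h.py <<'E'
from scipy.spatial.transform import Rotation as Ro
def pose():
    o=manip.get_obs();q=o["tcp_rot"];return Ro.from_quat(np.r_[q[1:],q[0]]).as_matrix(),np.array(o["tool_pos"])
def wray(c,Rm,p,u,v):
    K=c["mtx"];x,y=u-K[0,2],v-K[1,2];r=np.hypot(x,y);a=r/K[0,0]
    d=np.array([x/r*np.sin(a),y/r*np.sin(a),np.cos(a)]);H=np.array(c["hand_eye"])
    return p+Rm@H[:3,3],Rm@H[:3,:3]@d
def wz(c,Rm,p,u,v,z):
    o,d=wray(c,Rm,p,u,v);return o+d*(z-o[2])/d[2]
E
python3 - <<'E'
from h import *
print(np.round(manip.get_obs()["joint_pos"],2),pose())
for n in ["scene","wrist"]:
    c=vision.read_camera(n);cv2.imwrite(f"pics/{n}2.png",c["image"])
E
```

```text
[-0.07  0.23  1.31  0.    1.6   1.49] (array([[-1.22029177e-03,  4.34908185e-03, -9.99989798e-01],
       [ 7.16666009e-04, -9.99990282e-01, -4.34995851e-03],
       [-9.99998999e-01, -7.21966917e-04,  1.21716307e-03]]), array([0.62451101, 0.07189004, 0.31169996]))
```

View pics/wrist2.png

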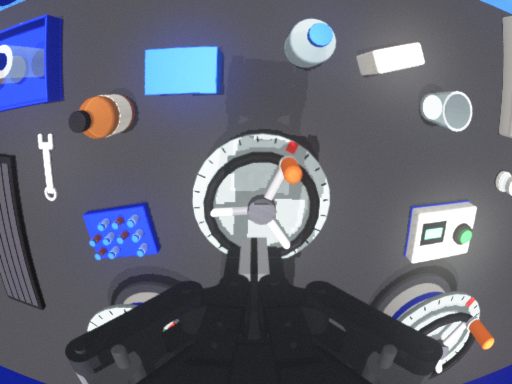

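The wrist view shows the hub at about (262,210), the handle top at (292,174), the mark at (292,147) and the green button at (463,235).

```bash
python3 - <<'E'
from h import *
Rm,p=pose();c=vision.read_camera("wrist");im=c["image"]
cv2.imwrite("pics/w2z.png",cv2.resize(im[120:270,180:340],None,fx=4,fy=4,interpolation=cv2.INTER_CUBIC))
print(blobs(im,(0,150,100),(4,255,255),3)[0],blobs(im,(50,100,40),(80,255,255))[0])
for n,u,v,z in [("hub",262,210,.122),("grip",292.5,174,.176),("mark",292.5,147,.09),("but",463,235,.059)]:
    print(n,wz(c,Rm,p,u,v,z).round(4))
E
```

```text
[([290.8, 146.7], [286, 142, 11, 11, 80]), ([469.6, 301.3], [467, 298, 7, 8, 26]), ([171.6, 325.0], [169, 323, 6, 5, 11])] [([466.3, 230.9], [462, 230, 9, 4, 11])]
hub [0.5531 0.0586 0.122 ]
grip [0.619  0.0268 0.176 ]
mark [0.6336 0.0164 0.09  ]
but [ 0.4661 -0.3499  0.059 ]
```

View pics/w2z.png

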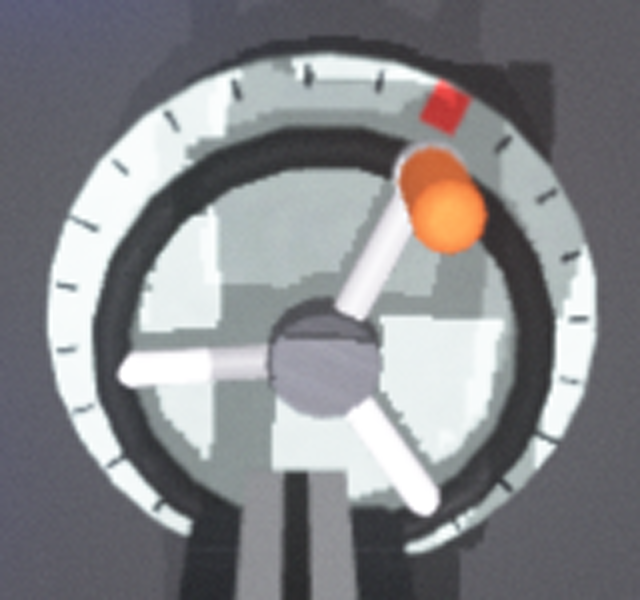

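View pics/scene2.png

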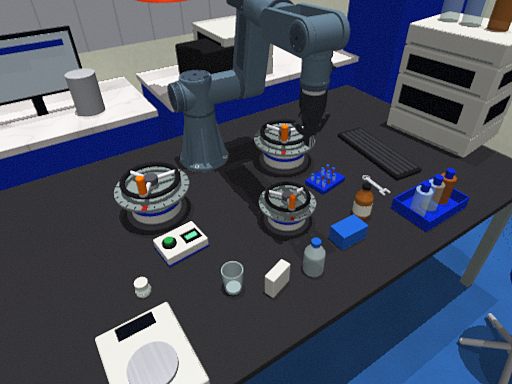

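{"op": "jog_arm", "data": {"rows": [{"dp": [0.04,0,0],"spin": 0,"fingers": 0},{"dp": [0.04,0,0],"spin": 0,"fingers": 0},{"dp": [0.04,0,0],"spin": 0,"fingers": 0},{"dp": [0.03,0,0],"spin": 0,"fingers": 0},{"dp": [0.022,0,0],"spin": 0,"fingers": 0},{"dp": [0,0,0],"spin": 0,"fingers": 0}]}}

```text
clock: 3.88
tool_pos: [0.6219, 0.0679, 0.1392]
tcp_rot: [0.0, -0.706, 0.0, 0.708]
ft_force: [-0.9, 0.2, 0.9]
opening: 0.002
```

```bash
cat >> h.py <<'E'
C=np.array([.551,.058])
def table(th0,th1,n,p0,r=.075):
    prev=np.array(p0)
    for t in np.linspace(th0,th1,n+1)[1:]:
        q=C+r*np.array([np.cos(np.radians(t)),np.sin(np.radians(t))])
        d=q-prev; dd=np.round([-d[1],-d[0]],4); prev=prev+[-dd[1],-dd[0]]
        print(round(float(t),1),dd.tolist())
E
python3 - <<'E'
from h import *
Rm,p=pose();print(Rm.round(3),p);a=np.degrees(np.arctan2(*(p[:2]-C)[::-1]));print(a)
c=vision.read_camera("wrist");cv2.imwrite("pics/w3.png",c["image"])
table(10,-110,24,p[:2])
E
```

```text
[[-0.004 -0.001 -1.   ]
 [ 0.    -1.     0.001]
 [-1.    -0.     0.004]] [0.62191149 0.06787697 0.13916711]
7.92947650465638
5.0 [0.0033, -0.0038]
0.0 [0.0066, -0.0003]
-5.0 [0.0065, 0.0003]
-10.0 [0.0065, 0.0009]
-15.0 [0.0064, 0.0014]
-20.0 [0.0062, 0.0019]
-25.0 [0.0061, 0.0025]
-30.0 [0.0058, 0.0031]
-35.0 [0.0055, 0.0035]
-40.0 [0.0052, 0.004]
-45.0 [0.0048, 0.0044]
-50.0 [0.0044, 0.0048]
-55.0 [0.004, 0.0052]
-60.0 [0.0035, 0.0055]
-65.0 [0.0031, 0.0058]
-70.0 [0.0025, 0.0061]
-75.0 [0.0019, 0.0062]
-80.0 [0.0014, 0.0064]
-85.0 [0.0009, 0.0065]
-90.0 [0.0003, 0.0065]
-95.0 [-0.0003, 0.0065]
-100.0 [-0.0009, 0.0065]
-105.0 [-0.0014, 0.0064]
-110.0 [-0.0019, 0.0063]
```

View pics/w3.png

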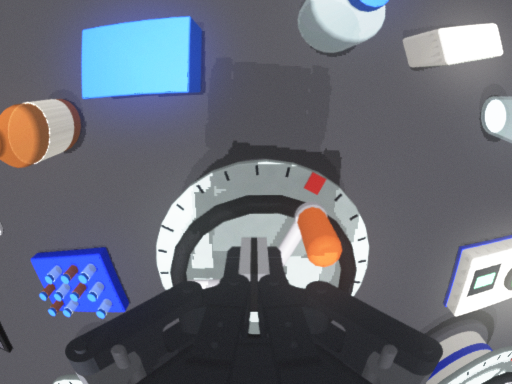

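The handle (315,237) stands just beside the shut fingers (253,265), on the right, at the height I wanted. I'll start pushing.

{"op": "jog_arm", "data": {"rows": [{"dp": [0,0.0033,-0.0038],"spin": 0,"fingers": 0},{"dp": [0,0.0066,-0.0003],"spin": 0,"fingers": 0},{"dp": [0,0.0065,0.0003],"spin": 0,"fingers": 0},{"dp": [0,0.0065,0.0009],"spin": 0,"fingers": 0},{"dp": [0,0.0064,0.0014],"spin": 0,"fingers": 0},{"dp": [0,0.0062,0.0019],"spin": 0,"fingers": 0},{"dp": [0,0.0061,0.0025],"spin": 0,"fingers": 0},{"dp": [0,0.0058,0.0031],"spin": 0,"fingers": 0}]}}

```text
clock: 4.92
tool_pos: [0.6176, 0.0213, 0.1408]
tcp_rot: [-0.0, -0.707, -0.0, 0.707]
ft_force: [0.0, 0.3, -0.7]
opening: -0.002
```

```bash
python3 - <<'E'
from h import *
Rm,p=pose();o=manip.get_obs();print(p,o["ft_force"]);
c=vision.read_camera("wrist");cv2.imwrite("pics/w4.png",c["image"])
E
```

```text
[0.61755642 0.02130675 0.14075925] [ 0.04402906  0.30862202 -0.70001449]
```

View pics/w4.png

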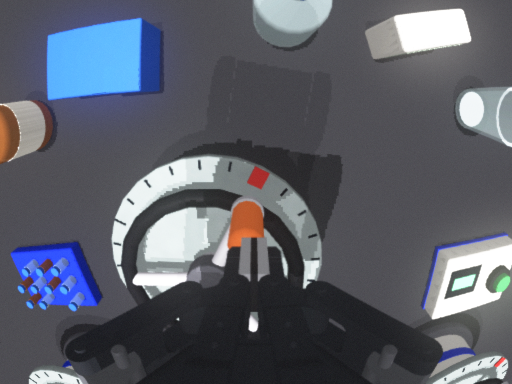

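The pusher should be at the handle by now, but there is no contact force. In this view the fingertips at (253,240) cover the handle top, so they look higher than the reported TCP. I'll check the fingertip height with the fixed cameras.

```bash
python3 - <<'E'
from h import *
Rm,p=pose()
T=vision.read_camera("top");S=vision.read_camera("scene")
for n,c in (("T",T),("S",S)):
    for z in (p[2],p[2]+.04):
        q=c["mtx"]@(c["R"]@np.r_[p[:2],z]+c["t"]);print(n,z,q[:2]/q[2])
cv2.imwrite("pics/s5.png",cv2.resize(S["image"][120:250,220:370],None,fx=5,fy=4.6,interpolation=cv2.INTER_CUBIC))
E
```

```text
T 0.14071510383065675 [248.67445277 150.62089105]
T 0.18071510383065675 [248.48142034 147.72172791]
S 0.14071510383065675 [290.45436734 203.85893073]
S 0.18071510383065675 [291.00615184 194.43314527]
```

View pics/s5.png

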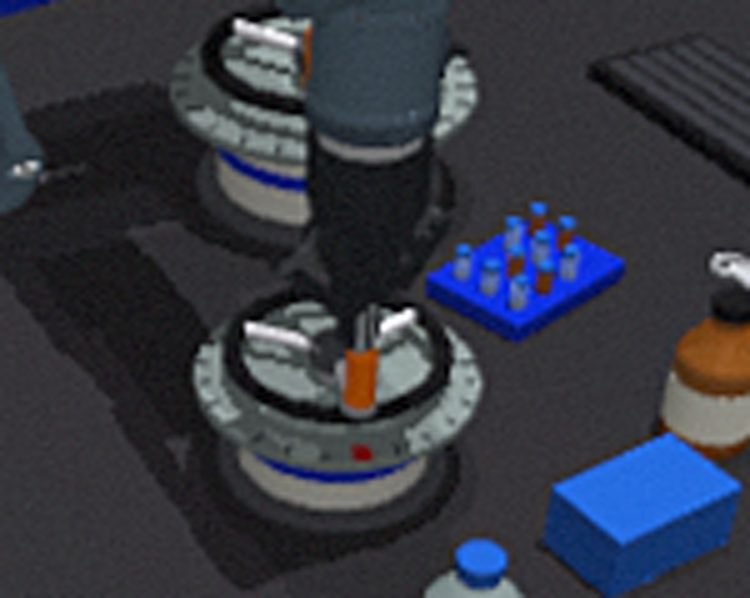

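```bash
python3 - <<'E'
from h import *
S=vision.read_camera("scene")
for z in (.3117,.35):
    q=S["mtx"]@(S["R"]@np.array([.6245,.0719,z])+S["t"]);print(z,q[:2]/q[2])
im=cv2.imread("pics/scene2.png")
cv2.imwrite("pics/s6.png",cv2.resize(im[60:180,250:380],None,fx=5,fy=5,interpolation=cv2.INTER_CUBIC))
im=cv2.imread("pics/scene0.png")
for z in (.1925,.21,.23):
    q=S["mtx"]@(S["R"]@np.array([.1662,-.55,z])+S["t"]);print(z,q[:2]/q[2])
cv2.imwrite("pics/s7.png",cv2.resize(im[100:200,10:120],None,fx=5,fy=5,interpolation=cv2.INTER_CUBIC))
E
```

```text
0.3117 [307.74664972 156.43996167]
0.35 [308.69227809 145.66410738]
0.1925 [ 73.50797276 181.6406007 ]
0.21 [ 71.80584545 177.42900429]
0.23 [ 69.82295411 172.52270968]
```

View pics/s6.png

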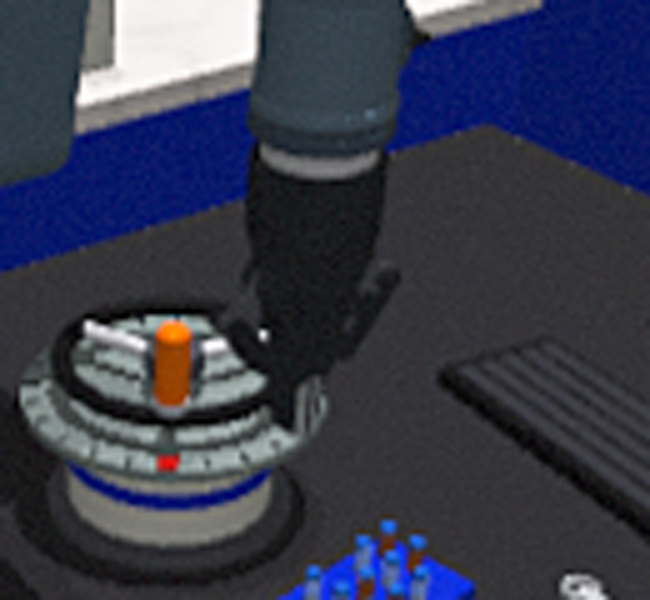

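View pics/s7.png

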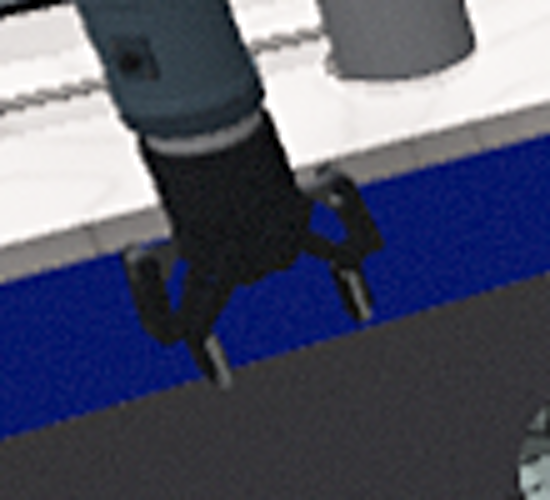

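Scene view before the descent: the shut fingertips are at about (311,146), but the reported TCP projects to row 156. In the first picture the open tips also sit about 45 mm above the reported TCP. So the real fingertips end about 37 mm behind the reported TCP, and they passed just over the handle without touching it. I'll go back and lower by that amount.

{"op": "jog_arm", "data": {"rows": [{"dp": [-0.006,-0.025,-0.004],"spin": 0,"fingers": 0},{"dp": [0,-0.025,-0.004],"spin": 0,"fingers": 0},{"dp": [0.006,0,0],"spin": 0,"fingers": 0},{"dp": [0.012,0,0],"spin": 0,"fingers": 0},{"dp": [0.012,0,0],"spin": 0,"fingers": 0},{"dp": [0.006,0,0],"spin": 0,"fingers": 0},{"dp": [0,0,0],"spin": 0,"fingers": 0}]}}

```text
clock: 6.0
tool_pos: [0.6252, 0.0713, 0.1098]
tcp_rot: [0.0, -0.707, -0.0, 0.708]
ft_force: [0.4, 0.5, 0.2]
opening: -0.002
```

```bash
python3 - <<'E'
from h import *
Rm,p=pose();o=manip.get_obs();print(p,o["ft_force"]);
c=vision.read_camera("wrist");cv2.imwrite("pics/w8.png",c["image"])
S=vision.read_camera("scene");cv2.imwrite("pics/s8.png",cv2.resize(S["image"][120:250,220:370],None,fx=5,fy=4.6,interpolation=cv2.INTER_CUBIC))
E
```

```text
[0.62518532 0.07129356 0.1098027 ] [0.42773025 0.50051993 0.23721587]
```

View pics/w8.png

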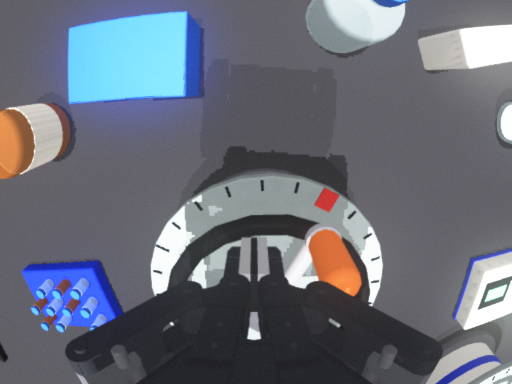

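View pics/s8.png

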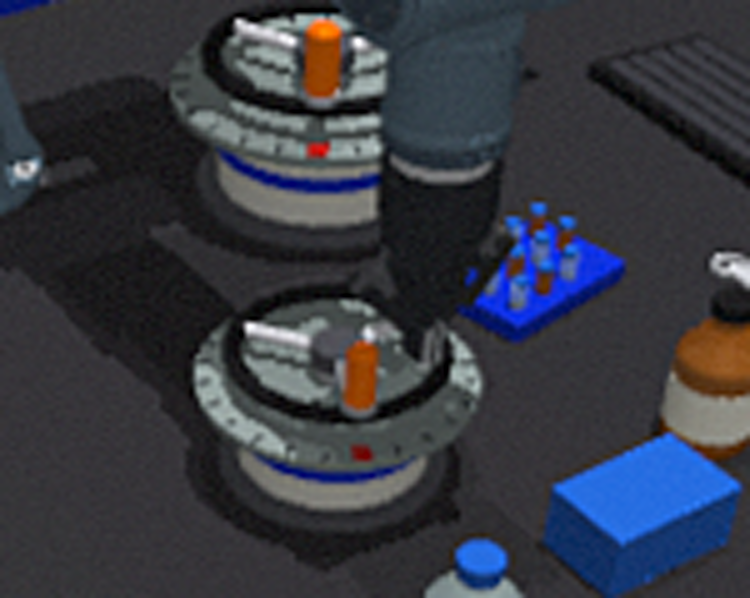

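{"op": "jog_arm", "data": {"rows": [{"dp": [0.005,0,0],"spin": 0,"fingers": 0},{"dp": [0,0.0066,-0.0003],"spin": 0,"fingers": 0},{"dp": [0,0.0066,0],"spin": 0,"fingers": 0},{"dp": [0,0.0065,0.0003],"spin": 0,"fingers": 0},{"dp": [0,0.0065,0.0009],"spin": 0,"fingers": 0},{"dp": [0,0.0064,0.0014],"spin": 0,"fingers": 0},{"dp": [0,0.0062,0.0019],"spin": 0,"fingers": 0}]}}

```text
clock: 6.98
tool_pos: [0.6218, 0.0326, 0.106]
tcp_rot: [0.0, 0.707, 0.0, -0.707]
ft_force: [1.7, 2.6, -0.3]
opening: -0.001
```

```bash
python3 - <<'E'
from h import *
Rm,p=pose();o=manip.get_obs();print(p,o["ft_force"]);
c=vision.read_camera("wrist");cv2.imwrite("pics/w9.png",c["image"])
a=np.degrees(np.arctan2(*(p[:2]-C)[::-1]));print(a);table(round(a),round(a)-120,24,p[:2])
E
```

```text
[0.62178934 0.03260086 0.10596149] [ 1.72416303  2.61630543 -0.34654865]
-19.73793333444785
-25.0 [0.0063, 0.0028]
-30.0 [0.0058, 0.003]
-35.0 [0.0055, 0.0036]
-40.0 [0.0052, 0.0039]
-45.0 [0.0048, 0.0045]
-50.0 [0.0045, 0.0048]
-55.0 [0.0039, 0.0052]
-60.0 [0.0036, 0.0055]
-65.0 [0.003, 0.0058]
-70.0 [0.0025, 0.006]
-75.0 [0.0019, 0.0063]
-80.0 [0.0015, 0.0064]
-85.0 [0.0008, 0.0065]
-90.0 [0.0003, 0.0065]
-95.0 [-0.0003, 0.0065]
-100.0 [-0.0008, 0.0065]
-105.0 [-0.0015, 0.0064]
-110.0 [-0.0019, 0.0062]
-115.0 [-0.0025, 0.0061]
-120.0 [-0.003, 0.0058]
-125.0 [-0.0036, 0.0055]
-130.0 [-0.0039, 0.0052]
-135.0 [-0.0045, 0.0048]
-140.0 [-0.0048, 0.0044]
```

View pics/w9.png

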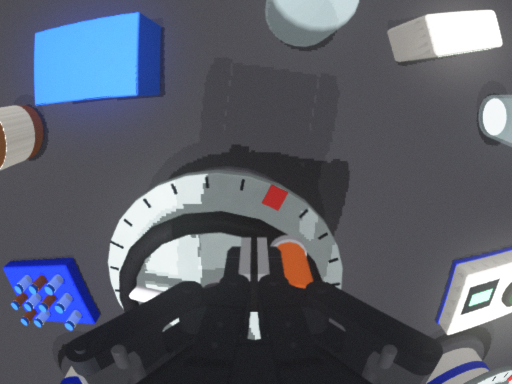

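The handle at (293,262) is now being pushed and has moved past the mark at (275,197). The contact force is about 3 N. Carrying on.

{"op": "jog_arm", "data": {"rows": [{"dp": [0,0.0063,0.0028],"spin": 0,"fingers": 0},{"dp": [0,0.0058,0.003],"spin": 0,"fingers": 0},{"dp": [0,0.0055,0.0036],"spin": 0,"fingers": 0},{"dp": [0,0.0052,0.0039],"spin": 0,"fingers": 0},{"dp": [0,0.0048,0.0045],"spin": 0,"fingers": 0},{"dp": [0,0.0045,0.0048],"spin": 0,"fingers": 0},{"dp": [0,0.0039,0.0052],"spin": 0,"fingers": 0},{"dp": [0,0.0036,0.0055],"spin": 0,"fingers": 0},{"dp": [0,0.003,0.0058],"spin": 0,"fingers": 0}]}}

```text
clock: 8.15
tool_pos: [0.5823, -0.0102, 0.1059]
tcp_rot: [0.0, 0.707, 0.0, -0.707]
ft_force: [2.9, 0.5, 0.9]
opening: -0.003
```

```bash
python3 - <<'E'
from h import *
Rm,p=pose();o=manip.get_obs();print(p,o["ft_force"]);
c=vision.read_camera("wrist");cv2.imwrite("pics/w10.png",c["image"])
c=vision.read_camera("scene");cv2.imwrite("pics/s10.png",cv2.resize(c["image"][120:250,220:370],None,fx=5,fy=4.6,interpolation=cv2.INTER_CUBIC))
a=np.degrees(np.arctan2(*(p[:2]-C)[::-1]));print(a);table(-65,-145,16,p[:2])
E
```

```text
[ 0.58227049 -0.01023178  0.10588366] [2.93956109 0.46737062 0.85324875]
-65.37811007849042
-70.0 [0.0022, 0.0056]
-75.0 [0.002, 0.0063]
-80.0 [0.0014, 0.0063]
-85.0 [0.0009, 0.0065]
-90.0 [0.0003, 0.0066]
-95.0 [-0.0003, 0.0065]
-100.0 [-0.0009, 0.0065]
-105.0 [-0.0014, 0.0064]
-110.0 [-0.002, 0.0062]
-115.0 [-0.0025, 0.0061]
-120.0 [-0.003, 0.0058]
-125.0 [-0.0035, 0.0055]
-130.0 [-0.004, 0.0052]
-135.0 [-0.0044, 0.0048]
-140.0 [-0.0048, 0.0044]
-145.0 [-0.0052, 0.004]
```

View pics/w10.png

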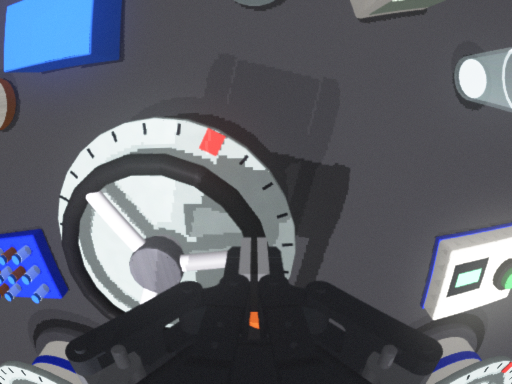

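View pics/s10.png

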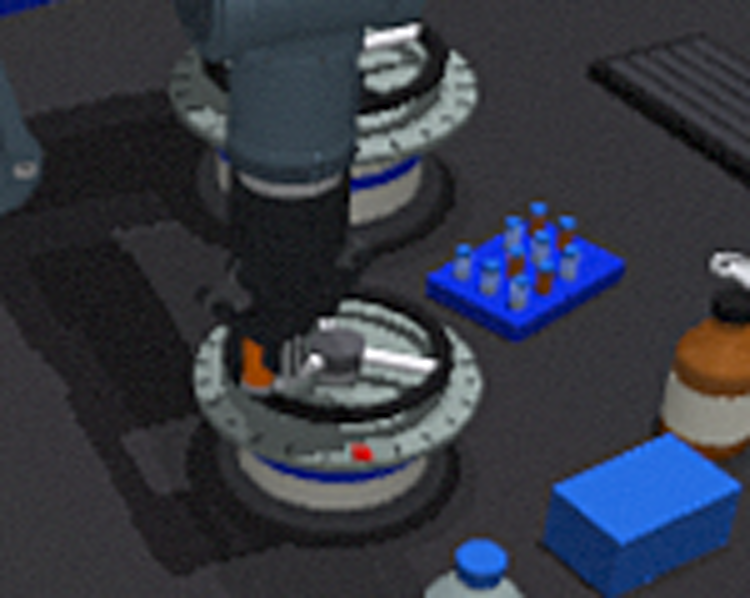

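The handle has rolled round to the far side of the fingers. One spoke now points right, at (205,260), so the wheel is about 60° on. The force is 3 N. Continuing.

{"op": "jog_arm", "data": {"rows": [{"dp": [0,0.0022,0.0056],"spin": 0,"fingers": 0},{"dp": [0,0.002,0.0063],"spin": 0,"fingers": 0},{"dp": [0,0.0014,0.0063],"spin": 0,"fingers": 0},{"dp": [0,0.0009,0.0065],"spin": 0,"fingers": 0},{"dp": [0,0.0003,0.0066],"spin": 0,"fingers": 0},{"dp": [0,-0.0003,0.0065],"spin": 0,"fingers": 0},{"dp": [0,-0.0009,0.0065],"spin": 0,"fingers": 0},{"dp": [0,-0.0014,0.0064],"spin": 0,"fingers": 0},{"dp": [0,-0.002,0.0062],"spin": 0,"fingers": 0},{"dp": [0,-0.0025,0.0061],"spin": 0,"fingers": 0},{"dp": [0,-0.003,0.0058],"spin": 0,"fingers": 0}]}}

```text
clock: 9.62
tool_pos: [0.5132, -0.0065, 0.1058]
tcp_rot: [-0.0, -0.707, -0.0, 0.707]
ft_force: [3.3, -1.8, -0.8]
opening: -0.002
```

```bash
cat > st.py <<'E'
from h import *
import sys
Rm,p=pose();o=manip.get_obs();print(p.round(4),np.round(o["ft_force"],2),round(float(o["clock"]),2));
c=vision.read_camera("wrist");cv2.imwrite(f"pics/w{sys.argv[1]}.png",c["image"])
c=vision.read_camera("scene");cv2.imwrite(f"pics/s{sys.argv[1]}.png",cv2.resize(c["image"][120:250,220:370],None,fx=5,fy=4.6,interpolation=cv2.INTER_CUBIC))
a=np.degrees(np.arctan2(*(p[:2]-C)[::-1]));print(a,np.linalg.norm(p[:2]-C));a=5*round(a/5);table(a,a-5*int(sys.argv[2]),int(sys.argv[2]),p[:2])
E
python3 st.py 11 16
```

```text
[ 0.5132 -0.0065  0.1058] [ 3.32 -1.75 -0.77] 9.62
-120.40285442950186 0.0747599075875315
-125.0 [-0.003, 0.0052]
-130.0 [-0.004, 0.0052]
-135.0 [-0.0044, 0.0048]
-140.0 [-0.0049, 0.0044]
-145.0 [-0.0052, 0.004]
-150.0 [-0.0055, 0.0035]
-155.0 [-0.0058, 0.003]
-160.0 [-0.006, 0.0025]
-165.0 [-0.0063, 0.002]
-170.0 [-0.0064, 0.0014]
-175.0 [-0.0064, 0.0009]
-180.0 [-0.0066, 0.0003]
-185.0 [-0.0065, -0.0003]
-190.0 [-0.0065, -0.0009]
-195.0 [-0.0064, -0.0014]
-200.0 [-0.0062, -0.002]
```

View pics/w11.png

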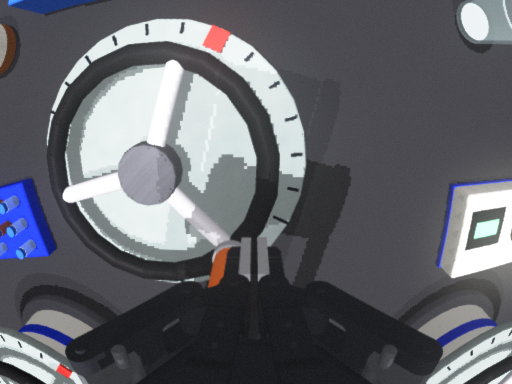

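View pics/s11.png

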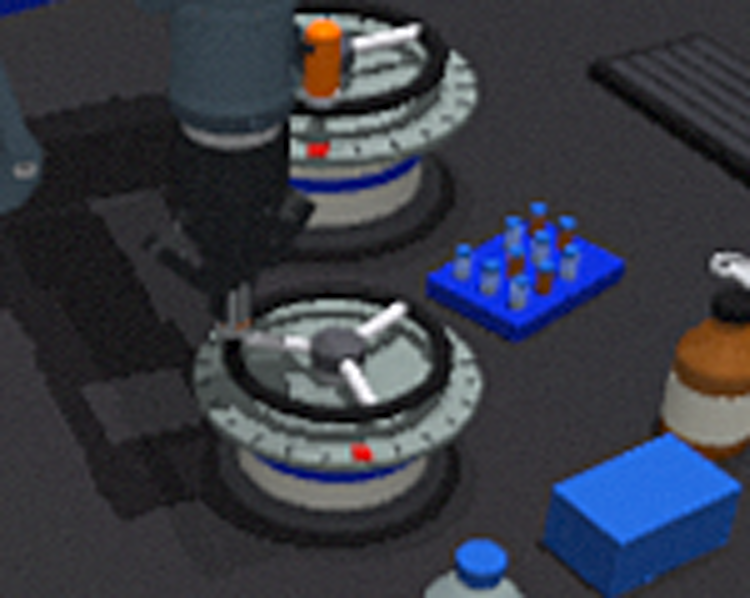

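The handle is beside the fingers at (220,265), about 115° round, with the force near 3.5 N. Next stretch.

{"op": "jog_arm", "data": {"rows": [{"dp": [0,-0.003,0.0052],"spin": 0,"fingers": 0},{"dp": [0,-0.004,0.0052],"spin": 0,"fingers": 0},{"dp": [0,-0.0044,0.0048],"spin": 0,"fingers": 0},{"dp": [0,-0.0049,0.0044],"spin": 0,"fingers": 0},{"dp": [0,-0.0052,0.004],"spin": 0,"fingers": 0},{"dp": [0,-0.0055,0.0035],"spin": 0,"fingers": 0},{"dp": [0,-0.0058,0.003],"spin": 0,"fingers": 0},{"dp": [0,-0.006,0.0025],"spin": 0,"fingers": 0},{"dp": [0,-0.0063,0.002],"spin": 0,"fingers": 0},{"dp": [0,-0.0064,0.0014],"spin": 0,"fingers": 0},{"dp": [0,-0.0064,0.0009],"spin": 0,"fingers": 0},{"dp": [0,-0.0066,0.0003],"spin": 0,"fingers": 0}]}}

```text
clock: 11.22
tool_pos: [0.4764, 0.0584, 0.1057]
tcp_rot: [-0.0, -0.707, -0.0, 0.707]
ft_force: [-0.2, -3.9, -0.3]
opening: 0.002
```

```bash
python3 st.py 12 16
```

```text
[0.4764 0.0584 0.1057] [-0.2  -3.87 -0.35] 11.22
179.7043483521148 0.07457804517465147
175.0 [-0.0062, 0.0001]
170.0 [-0.0064, -0.0008]
165.0 [-0.0064, -0.0014]
160.0 [-0.0063, -0.002]
155.0 [-0.006, -0.0025]
150.0 [-0.0058, -0.003]
145.0 [-0.0055, -0.0035]
140.0 [-0.0052, -0.004]
135.0 [-0.0048, -0.0044]
130.0 [-0.0045, -0.0049]
125.0 [-0.004, -0.0052]
120.0 [-0.0035, -0.0055]
115.0 [-0.003, -0.0058]
110.0 [-0.0025, -0.006]
105.0 [-0.002, -0.0063]
100.0 [-0.0014, -0.0064]
```

View pics/w12.png

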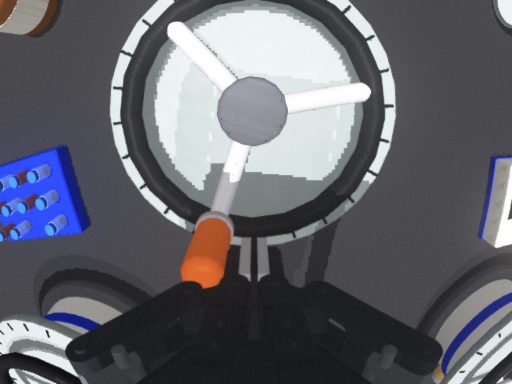

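View pics/s12.png

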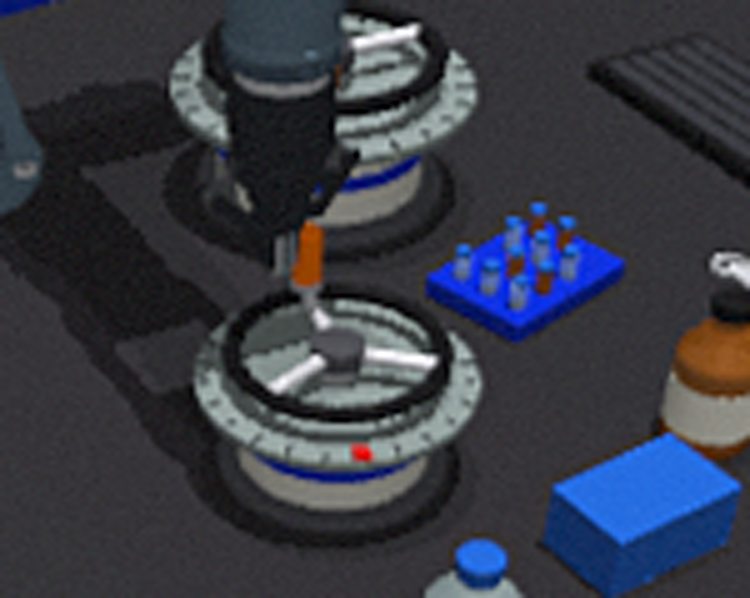

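The handle at (207,250) is clear on the left of the fingers, nearly half a turn round, with the force at 3.9 N. Continuing.

{"op": "jog_arm", "data": {"rows": [{"dp": [0,-0.0062,0.0001],"spin": 0,"fingers": 0},{"dp": [0,-0.0064,-0.0008],"spin": 0,"fingers": 0},{"dp": [0,-0.0064,-0.0014],"spin": 0,"fingers": 0},{"dp": [0,-0.0063,-0.002],"spin": 0,"fingers": 0},{"dp": [0,-0.006,-0.0025],"spin": 0,"fingers": 0},{"dp": [0,-0.0058,-0.003],"spin": 0,"fingers": 0},{"dp": [0,-0.0055,-0.0035],"spin": 0,"fingers": 0},{"dp": [0,-0.0052,-0.004],"spin": 0,"fingers": 0},{"dp": [0,-0.0048,-0.0044],"spin": 0,"fingers": 0},{"dp": [0,-0.0045,-0.0049],"spin": 0,"fingers": 0}]}}

```text
clock: 12.58
tool_pos: [0.5031, 0.1152, 0.1057]
tcp_rot: [-0.0, -0.707, -0.0, 0.707]
ft_force: [-2.9, -2.6, -0.1]
opening: -0.002
```

```bash
python3 st.py 13 14
```

```text
[0.5031 0.1152 0.1057] [-2.91 -2.63 -0.08] 12.57
129.92886655198228 0.07464307238352126
125.0 [-0.0042, -0.0049]
120.0 [-0.0035, -0.0055]
115.0 [-0.003, -0.0058]
110.0 [-0.0025, -0.0061]
105.0 [-0.002, -0.0062]
100.0 [-0.0014, -0.0064]
95.0 [-0.0009, -0.0065]
90.0 [-0.0003, -0.0065]
85.0 [0.0003, -0.0065]
80.0 [0.0009, -0.0065]
75.0 [0.0014, -0.0064]
70.0 [0.002, -0.0063]
65.0 [0.0025, -0.006]
60.0 [0.003, -0.0058]
```

View pics/w13.png

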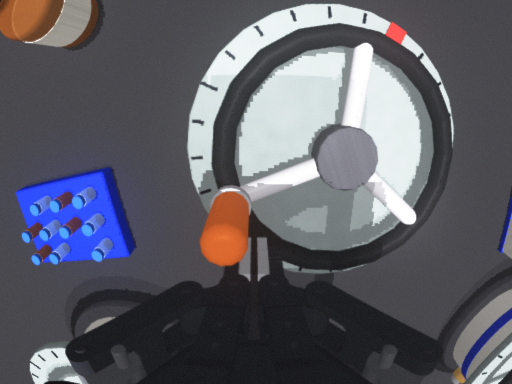

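View pics/s13.png

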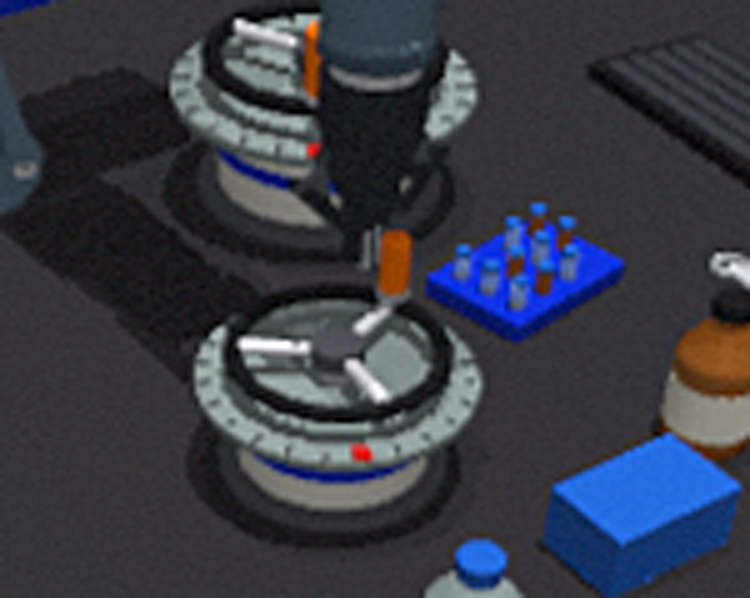

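The wheel is now about 220° round, past halfway. The handle is at (228,225) and still being pushed with about 3.9 N.

{"op": "jog_arm", "data": {"rows": [{"dp": [0,-0.0042,-0.0049],"spin": 0,"fingers": 0},{"dp": [0,-0.0035,-0.0055],"spin": 0,"fingers": 0},{"dp": [0,-0.003,-0.0058],"spin": 0,"fingers": 0},{"dp": [0,-0.0025,-0.0061],"spin": 0,"fingers": 0},{"dp": [0,-0.002,-0.0062],"spin": 0,"fingers": 0},{"dp": [0,-0.0014,-0.0064],"spin": 0,"fingers": 0},{"dp": [0,-0.0009,-0.0065],"spin": 0,"fingers": 0},{"dp": [0,-0.0003,-0.0065],"spin": 0,"fingers": 0},{"dp": [0,0.0003,-0.0065],"spin": 0,"fingers": 0},{"dp": [0,0.0009,-0.0065],"spin": 0,"fingers": 0}]}}

```text
clock: 13.92
tool_pos: [0.5641, 0.1316, 0.1058]
tcp_rot: [-0.0, -0.707, -0.0, 0.707]
ft_force: [-3.9, -1.5, 1.8]
opening: -0.001
```

```bash
python3 st.py 14 18
```

```text
[0.5641 0.1316 0.1058] [-3.93 -1.5   1.82] 13.93
79.93741112950552 0.07476936030190637
75.0 [0.0012, -0.0063]
70.0 [0.0019, -0.0063]
65.0 [0.0025, -0.006]
60.0 [0.0031, -0.0058]
55.0 [0.0035, -0.0056]
50.0 [0.004, -0.0051]
45.0 [0.0044, -0.0049]
40.0 [0.0048, -0.0044]
35.0 [0.0052, -0.004]
30.0 [0.0055, -0.0035]
25.0 [0.0058, -0.003]
20.0 [0.0061, -0.0025]
15.0 [0.0062, -0.002]
10.0 [0.0064, -0.0014]
5.0 [0.0065, -0.0009]
0.0 [0.0065, -0.0002]
-5.0 [0.0066, 0.0002]
-10.0 [0.0064, 0.0009]
```

View pics/w14.png

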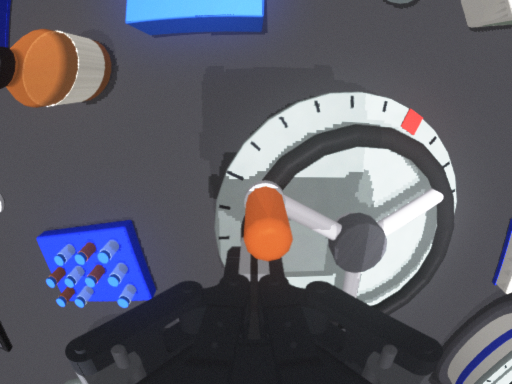

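View pics/s14.png

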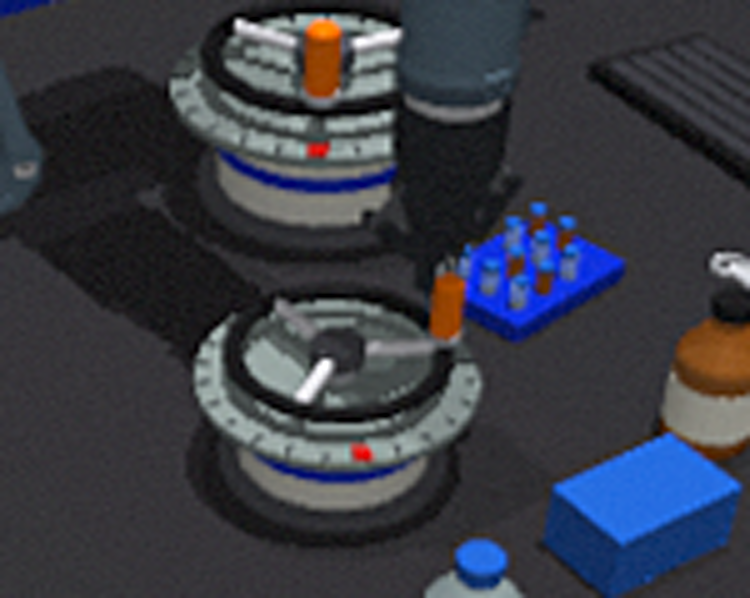

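The wheel is about 270° round, with the handle at (266,225) ahead of the fingers. I'll go another 50°, then measure.

{"op": "jog_arm", "data": {"rows": [{"dp": [0,0.0012,-0.0063],"spin": 0,"fingers": 0},{"dp": [0,0.0019,-0.0063],"spin": 0,"fingers": 0},{"dp": [0,0.0025,-0.006],"spin": 0,"fingers": 0},{"dp": [0,0.0031,-0.0058],"spin": 0,"fingers": 0},{"dp": [0,0.0035,-0.0056],"spin": 0,"fingers": 0},{"dp": [0,0.004,-0.0051],"spin": 0,"fingers": 0},{"dp": [0,0.0044,-0.0049],"spin": 0,"fingers": 0},{"dp": [0,0.0048,-0.0044],"spin": 0,"fingers": 0},{"dp": [0,0.0052,-0.004],"spin": 0,"fingers": 0},{"dp": [0,0.0055,-0.0035],"spin": 0,"fingers": 0}]}}

```text
clock: 15.28
tool_pos: [0.6162, 0.0954, 0.1058]
tcp_rot: [0.0, 0.707, 0.0, -0.707]
ft_force: [-0.9, 2.7, -0.8]
opening: 0.002
```

```bash
python3 st.py 15 8
```

```text
[0.6162 0.0954 0.1058] [-0.89  2.67 -0.81] 15.28
29.8544484578196 0.07520551481863086
25.0 [0.0057, -0.0027]
20.0 [0.0061, -0.0026]
15.0 [0.0062, -0.0019]
10.0 [0.0064, -0.0014]
5.0 [0.0065, -0.0009]
0.0 [0.0065, -0.0003]
-5.0 [0.0066, 0.0003]
-10.0 [0.0065, 0.0009]
```

View pics/w15.png

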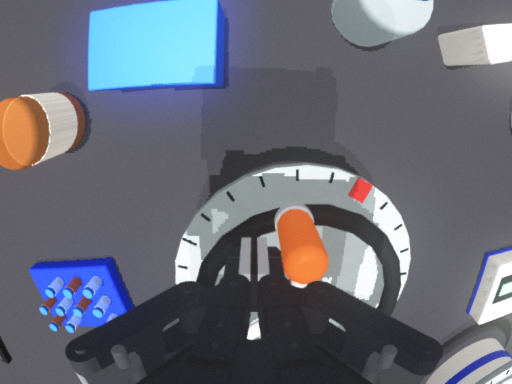

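View pics/s15.png

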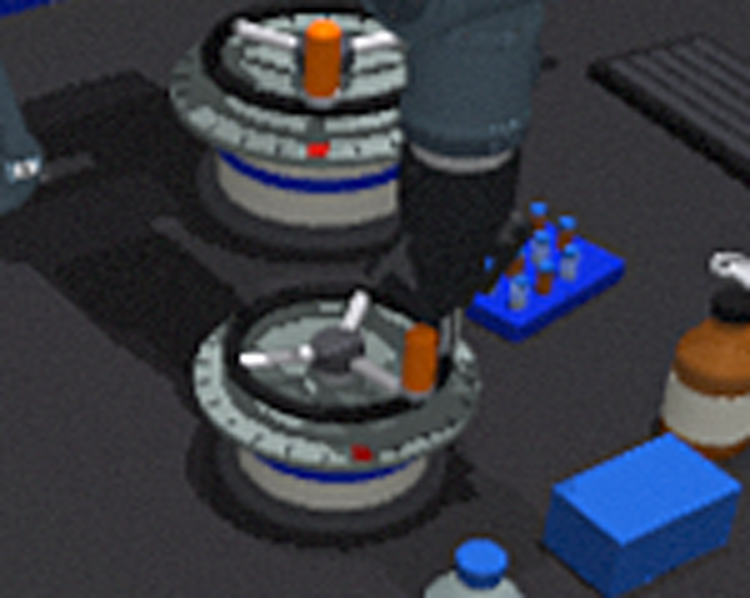

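```bash
cat > m.py <<'E'
from h import *
import sys
Rm,p=pose();c=vision.read_camera("wrist");im=c["image"]
g=[b for b in blobs(im,(0,150,100),(4,255,255),20)[0]];print(g)
# orange hull: top disc = lower end of blob
hsv=cv2.cvtColor(im,cv2.COLOR_BGR2HSV);m=cv2.inRange(hsv,(5,150,120),(18,255,255))
n,l,s,ce=cv2.connectedComponentsWithStats(m)
for i in range(1,n):
    if s[i,4]>200 and ce[i,0]>180: print("orange",ce[i].round(1),s[i],"axis mid-height .151:",wz(c,Rm,p,*ce[i],.151).round(4))
cv2.imwrite(f"pics/m{sys.argv[1]}.png",cv2.resize(im[140:300,200:400],None,fx=4,fy=4,interpolation=cv2.INTER_CUBIC))
for a in sys.argv[2:]:
    u,v,z=map(float,a.split(","));q=wz(c,Rm,p,u,v,z);print(a,q.round(4),"ang",np.degrees(np.arctan2(*(q[:2]-C)[::-1])).round(1),"r",np.linalg.norm(q[:2]-C).round(4))
E
python3 m.py 15 361,190,.09
```

```text
[([359.0, 190.2], [348, 179, 23, 23, 302])]
orange [301.5 247.5] [ 278  210   51   74 2742] axis mid-height .151: [0.6229 0.0701 0.151 ]
361,190,.09 [0.6343 0.017  0.09  ] ang -26.2 r 0.0929
```

View pics/m15.png

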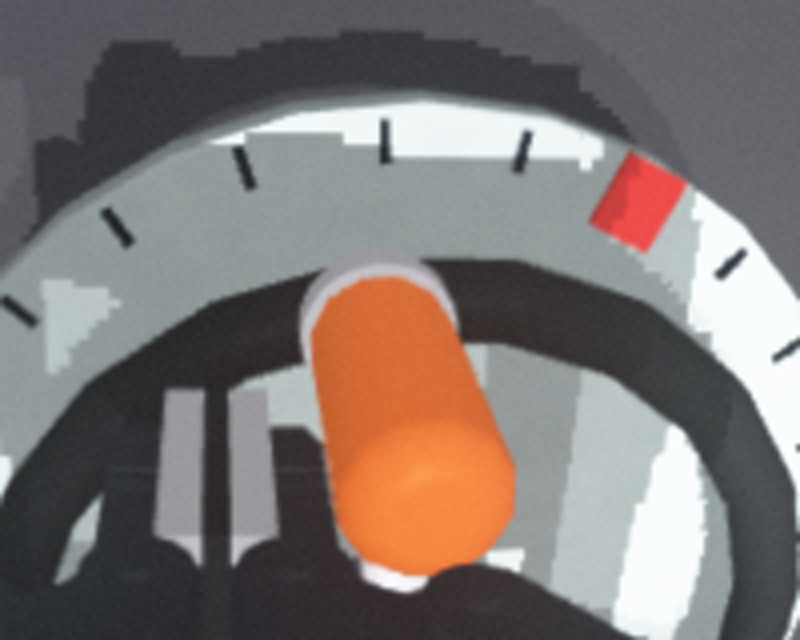

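{"op": "jog_arm", "data": {"rows": [{"dp": [0,0.0057,-0.0027],"spin": 0,"fingers": 0},{"dp": [0,0.0061,-0.0026],"spin": 0,"fingers": 0},{"dp": [0,0.0062,-0.0019],"spin": 0,"fingers": 0},{"dp": [0,0.0064,-0.0014],"spin": 0,"fingers": 0},{"dp": [0,0.0033,-0.0005],"spin": 0,"fingers": 0},{"dp": [0,0,0],"spin": 0,"fingers": 0}]}}

```text
clock: 16.18
tool_pos: [0.6249, 0.0672, 0.1058]
tcp_rot: [0.0, 0.707, -0.0, -0.707]
ft_force: [-1.0, -1.1, 0.1]
opening: 0.002
```

```bash
python3 m.py 16 ; python3 st.py 16 3
```

```text
[([322.2, 201.1], [311, 189, 24, 25, 329])]
orange [300.1 256.6] [ 278  224   49   65 2171] axis mid-height .151: [0.6258 0.043  0.151 ]
[0.6248 0.0673 0.1058] [ 0.55  0.53 -0.67] 16.23
7.187583173311655 0.07440859838485438
0.0 [0.0093, -0.0012]
-5.0 [0.0065, 0.0003]
-10.0 [0.0065, 0.0009]
```

View pics/m16.png

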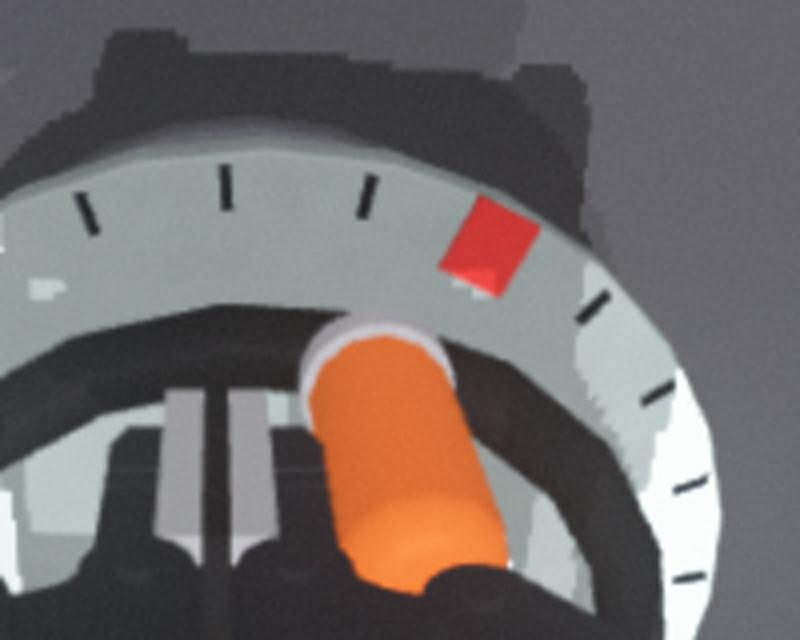

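```bash
python3 m.py 16 294.5,232.5,.125 322,201,.09; python3 - <<'E'
import cv2
im=cv2.imread("pics/w8.png");cv2.imwrite("pics/m8.png",cv2.resize(im[140:300,200:400],None,fx=4,fy=4,interpolation=cv2.INTER_CUBIC))
E
```

```text
[([322.8, 200.8], [311, 189, 25, 24, 330])]
orange [300.7 256.7] [ 279  224   49   65 2208] axis mid-height .151: [0.6256 0.0431 0.151 ]
294.5,232.5,.125 [0.627  0.0433 0.125 ] ang -10.9 r 0.0774
322,201,.09 [0.6342 0.0191 0.09  ] ang -25.0 r 0.0919
```

View pics/m8.png

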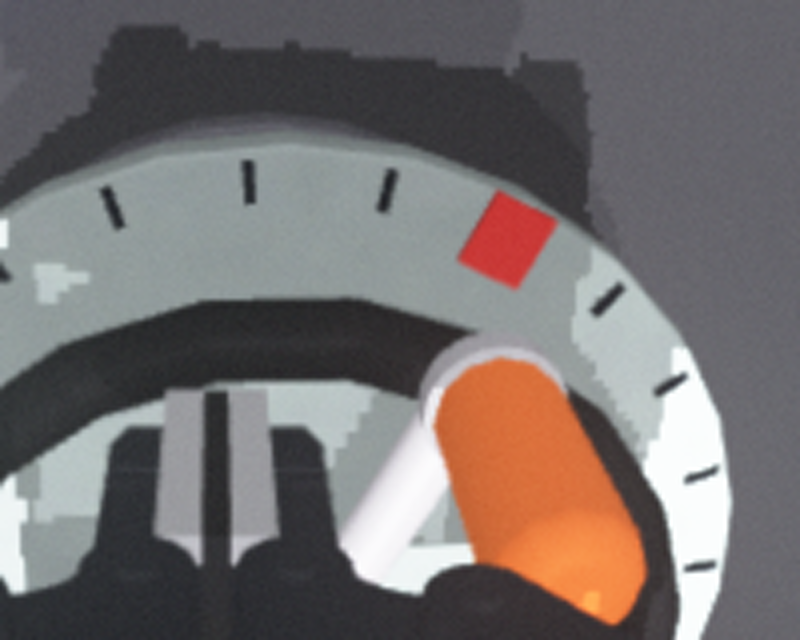

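```bash
python3 - <<'E'
from h import *
c=vision.read_camera("wrist");Rm,_=pose()
for p,h,mk in [((.62518,.07129,.1098),(323.2,234.8),(326.8,199.9)),((.6248,.0673,.1058),(294.5,232.5),(322.4,201.2))]:
    a=wz(c,Rm,np.array(p),*h,.125);b=wz(c,Rm,np.array(p),*mk,.09);print(a.round(4),b.round(4))
    print([np.degrees(np.arctan2(*(x[:2]-C)[::-1])).round(1) for x in(a,b)])
E
```

```text
[0.6234 0.0277 0.125 ] [0.634  0.0182 0.09  ]
[np.float64(-22.7), np.float64(-25.6)]
[0.6271 0.043  0.125 ] [0.6341 0.0185 0.09  ]
[np.float64(-11.1), np.float64(-25.4)]
```

Compared with the start image, the wheel needs about another 12° (15 mm). I'll push 10 mm slowly and look again.

{"op": "jog_arm", "data": {"rows": [{"dp": [0,0.003,0],"spin": 0,"fingers": 0},{"dp": [0,0.003,0],"spin": 0,"fingers": 0},{"dp": [0,0.003,0],"spin": 0,"fingers": 0},{"dp": [0,0.002,0],"spin": 0,"fingers": 0},{"dp": [0,0,0],"spin": 0,"fingers": 0}]}}

```text
clock: 17.05
tool_pos: [0.6247, 0.0567, 0.1057]
tcp_rot: [-0.0, -0.707, -0.0, 0.707]
ft_force: [-0.3, 1.1, -0.3]
opening: -0.004
```

```bash
python3 m.py 17 ; python3 st.py 17 1
```

```text
[([308.0, 201.0], [296, 189, 25, 25, 340])]
orange [299.1 258.6] [ 277  229   48   60 1900] axis mid-height .151: [0.6244 0.033  0.151 ]
[0.6247 0.0567 0.1057] [ 0.15  1.51 -0.21] 17.1
-1.0402801962819164 0.07375017374009239
-5.0 [0.0052, -0.001]
```

View pics/m17.png

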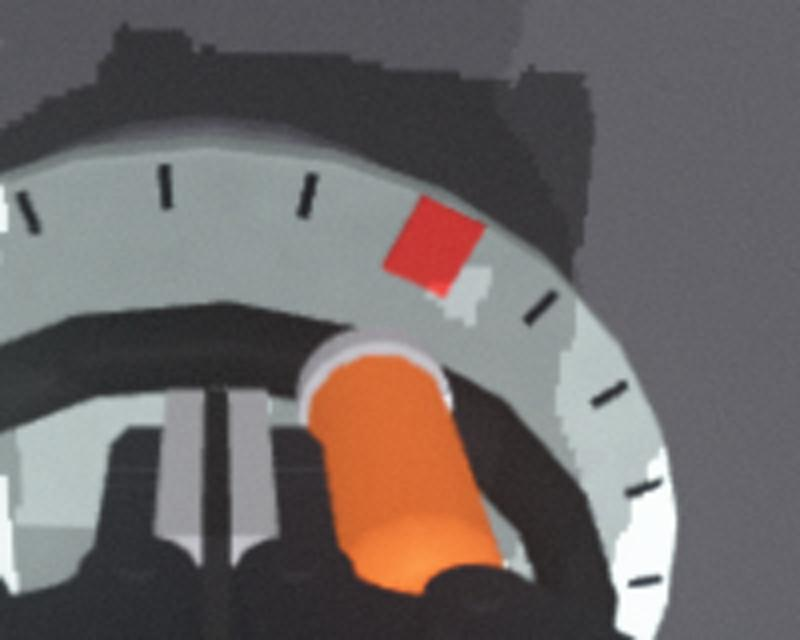

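View pics/s17.png

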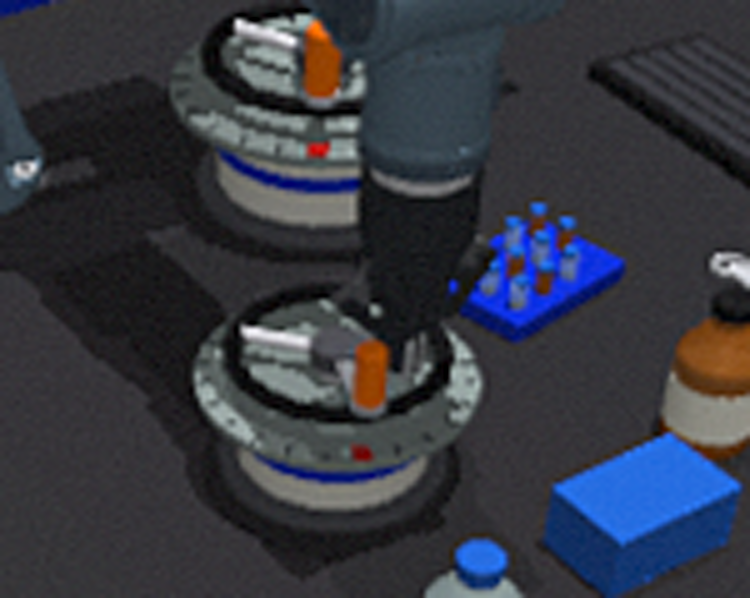

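```bash
python3 m.py 17 293.9,234.6,.125 308.3,201.2,.09; python3 - <<'E'
from h import *
S=vision.read_camera("scene")
b,_=blobs(S["image"],(5,150,120),(18,255,255));print([x for x in b if abs(x[0][0]-292)<12]) 
b,_=blobs(cv2.imread("pics/scene2.png"),(5,150,120),(18,255,255));print([x for x in b if abs(x[0][0]-292)<12])
a=np.radians(26.5)
for z in(.15,):
  for d in (0,1,):
    q=S["mtx"]@(S["R"]@np.array([.617-.0045*d,.025-.0089*d,z])+S["t"]);print(q[:2]/q[2])
E
```

```text
[([308.1, 201.0], [296, 189, 25, 25, 339])]
orange [299.2 258.7] [ 277  229   48   60 1896] axis mid-height .151: [0.6244 0.033  0.151 ]
293.9,234.6,.125 [0.6256 0.0327 0.125 ] ang -18.7 r 0.0788
308.3,201.2,.09 [0.6341 0.0183 0.09  ] ang -25.5 r 0.0921
[([283.7, 133.2], [281, 125, 7, 16, 92]), ([293.6, 201.0], [291, 194, 6, 15, 79])]
[([284.0, 132.3], [281, 124, 7, 17, 106]), ([291.7, 201.1], [289, 194, 7, 15, 83])]
[291.58343546 201.18429099]
[288.59352366 201.43103704]
```

Both views say 5.5–6.4 mm is left: scene blob column 293.6 against 291.7 at the start, wrist 5.5 mm. Final small push.

{"op": "jog_arm", "data": {"rows": [{"dp": [0,0.002,0],"spin": 0,"fingers": 0},{"dp": [0,0.002,0.0005],"spin": 0,"fingers": 0},{"dp": [0,0.0018,0.0005],"spin": 0,"fingers": 0},{"dp": [0,0,0],"spin": 0,"fingers": 0},{"dp": [0,0,0],"spin": 0,"fingers": 0}]}}

```text
clock: 17.92
tool_pos: [0.6238, 0.051, 0.1058]
tcp_rot: [0.0, 0.707, 0.0, -0.707]
ft_force: [-0.2, 0.1, -0.2]
opening: -0.002
```

```bash
python3 m.py 18; python3 - <<'E'
from h import *
S=vision.read_camera("scene")
b,_=blobs(S["image"],(5,150,120),(18,255,255));print([x for x in b if abs(x[0][0]-292)<12]) 
E
```

```text
[([300.1, 199.8], [288, 188, 25, 24, 349])]
orange [298.9 259.6] [ 277  231   47   58 1774] axis mid-height .151: [0.6228 0.0273 0.151 ]
[([283.5, 134.1], [281, 126, 7, 15, 78]), ([291.7, 201.2], [289, 194, 7, 15, 80])]
```

View pics/m18.png

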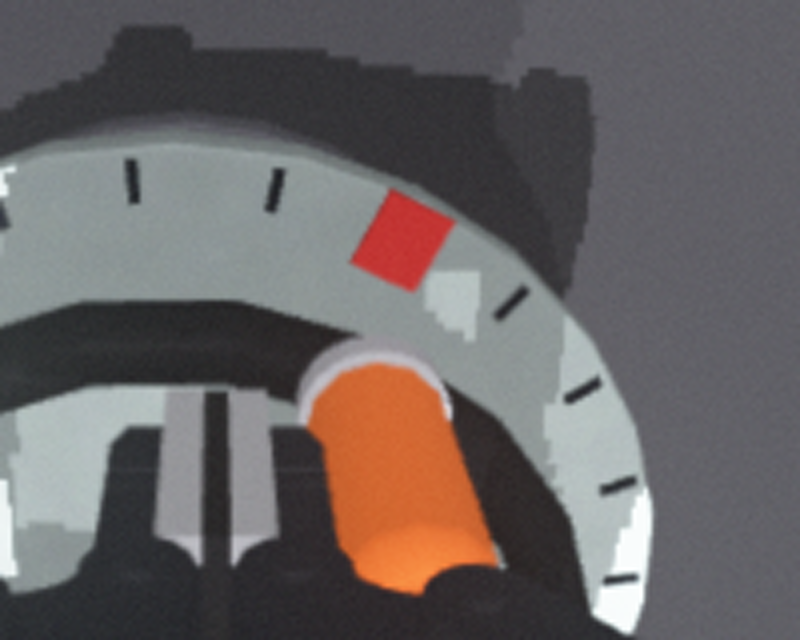

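The scene blob column is back at its start value, 291.7. I'll back away from the handle, lift, and check again.

{"op": "jog_arm", "data": {"rows": [{"dp": [0,-0.005,0],"spin": 0,"fingers": 0},{"dp": [0,-0.01,-0.002],"spin": 0,"fingers": 0},{"dp": [-0.01,-0.01,-0.002],"spin": 0,"fingers": 0},{"dp": [-0.04,0,0],"spin": 0,"fingers": 0},{"dp": [-0.05,0,0],"spin": 0,"fingers": 0},{"dp": [-0.05,0,0],"spin": 0,"fingers": 0},{"dp": [-0.05,0,0],"spin": 0,"fingers": 0},{"dp": [0,0,0],"spin": 0,"fingers": 0}]}}

```text
clock: 19.02
tool_pos: [0.6304, 0.0768, 0.3129]
tcp_rot: [0.001, 0.711, 0.0, -0.703]
ft_force: [-0.4, 0.9, 0.3]
opening: -0.002
```

```bash
python3 - <<'E'
from h import *
Rm,p=pose();print(p)
S=vision.read_camera("scene")
b,_=blobs(S["image"],(5,150,120),(18,255,255));print([x for x in b if abs(x[0][0]-292)<12]) 
c=vision.read_camera("wrist");cv2.imwrite("pics/w19.png",c["image"])
print(blobs(c["image"],(0,150,100),(4,255,255),20)[0],blobs(c["image"],(50,100,40),(85,255,255))[0])
E
```

```text
[0.63044949 0.07684158 0.31289319]
[([284.0, 132.3], [281, 124, 7, 17, 106]), ([291.8, 201.2], [289, 194, 7, 15, 81])]
[([296.4, 152.2], [291, 147, 12, 12, 85]), ([471.8, 304.8], [469, 301, 7, 8, 25])] [([468.5, 235.1], [464, 234, 10, 5, 10])]
```

View pics/w19.png

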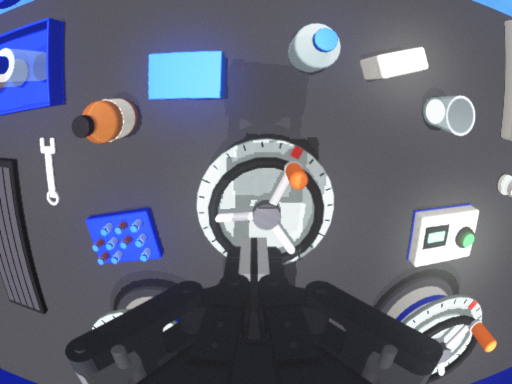

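The handle is back beside the mark. Wrist view: handle (296,176), mark (297,152), hub (267,216), the same layout as at the start. Next I'll go over the button.

{"op": "jog_arm", "data": {"rows": [{"dp": [0,0.0434,0.0169],"spin": 0,"fingers": 0},{"dp": [0,0.0434,0.0169],"spin": 0,"fingers": 0},{"dp": [0,0.0434,0.0169],"spin": 0,"fingers": 0},{"dp": [0,0.0434,0.0169],"spin": 0,"fingers": 0},{"dp": [0,0.0434,0.0169],"spin": 0,"fingers": 0},{"dp": [0,0.0434,0.0169],"spin": 0,"fingers": 0},{"dp": [0,0.0434,0.0169],"spin": 0,"fingers": 0},{"dp": [0,0.0434,0.0169],"spin": 0,"fingers": 0},{"dp": [0,0.0434,0.0169],"spin": 0,"fingers": 0},{"dp": [0,0.0434,0.0169],"spin": 0,"fingers": 0},{"dp": [0,0,0],"spin": 0,"fingers": 0},{"dp": [0.04,0,0],"spin": 0,"fingers": 0},{"dp": [0.04,0,0],"spin": 0,"fingers": 0},{"dp": [0.04,0,0],"spin": 0,"fingers": 0},{"dp": [0,0,0],"spin": 0,"fingers": 0}]}}

```text
clock: 21.0
tool_pos: [0.4573, -0.3541, 0.1812]
tcp_rot: [0.002, -0.705, -0.003, 0.709]
ft_force: [-0.3, 0.4, -0.5]
opening: -0.0
```

```bash
python3 - <<'E'
from h import *
Rm,p=pose();print(p,Rm.round(3))
c=vision.read_camera("wrist");cv2.imwrite("pics/w20.png",c["image"])
print(blobs(c["image"],(50,100,40),(85,255,255))[0])
c=vision.read_camera("scene");cv2.imwrite("pics/s20.png",cv2.resize(c["image"][120:270,80:260],None,fx=4,fy=4,interpolation=cv2.INTER_CUBIC))
E
```

```text
[ 0.45726512 -0.35413795  0.18116597] [[-0.006  0.002 -1.   ]
 [ 0.008 -1.    -0.002]
 [-1.    -0.008  0.006]]
[([266.1, 169.4], [258, 158, 15, 22, 183]), ([248.4, 168.2], [245, 164, 9, 10, 53])]
```

View pics/w20.png

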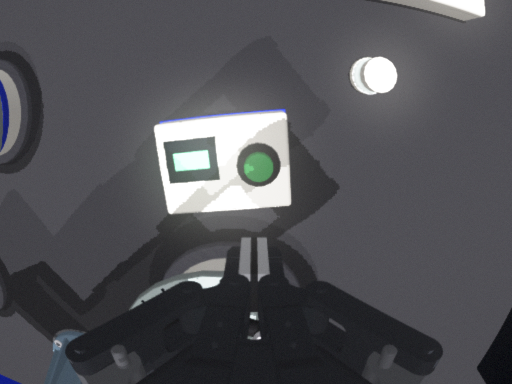

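View pics/s20.png

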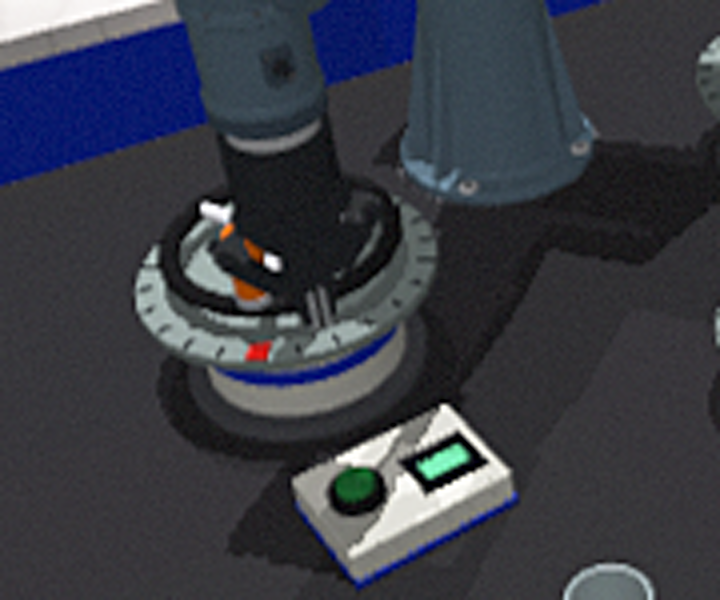

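```bash
python3 - <<'E'
from h import *
Rm,p=pose();c=vision.read_camera("wrist");T=vision.read_camera("top");S=vision.read_camera("scene")
for z in(.055,.06):print(wz(c,Rm,p,259,167,z))
print(onz(T,391.5,257.4,.2),"bigpump handle tri",tri(ray(T,391.5,256),ray(S,140.7,177)))
o,d=wray(c,Rm,p,259,167)
print(tri((o,d/np.linalg.norm(d)),ray(S,168.8,240.5)))
E
```

```text
[ 0.46417082 -0.36205924  0.055     ]
[ 0.46545474 -0.36196999  0.06      ]
[ 0.3136988  -0.37240768  0.2       ] bigpump handle tri (array([ 0.31863383, -0.36373301,  0.22746706]), [np.float64(0.0005376651349346838), np.float64(0.0005376651349348177)])
(array([ 0.46575287, -0.35998548,  0.05820024]), [np.float64(0.0021435263999898466), np.float64(0.0021435263999898973)])
```

Button at about (0.463, -0.360, 0.058), and the fingertips are at reported z plus 37 mm. I'll descend to just above it, then creep down watching the force.

{"op": "jog_arm", "data": {"rows": [{"dp": [0,0.005,-0.006],"spin": 0,"fingers": 0},{"dp": [0.04,0,0],"spin": 0,"fingers": 0},{"dp": [0.04,0,0],"spin": 0,"fingers": 0},{"dp": [0.04,0,0],"spin": 0,"fingers": 0},{"dp": [0.022,0,0],"spin": 0,"fingers": 0},{"dp": [0,0,0],"spin": 0,"fingers": 0}]}}

```text
clock: 22.0
tool_pos: [0.4644, -0.3622, 0.0423]
tcp_rot: [0.001, -0.706, -0.001, 0.708]
ft_force: [0.6, -0.5, 0.6]
opening: 0.0
```

```bash
python3 - <<'E'
from h import *
Rm,p=pose();print(p,manip.get_obs()["ft_force"])
c=vision.read_camera("wrist");cv2.imwrite("pics/w21.png",c["image"])
c=vision.read_camera("scene");cv2.imwrite("pics/s21.png",cv2.resize(c["image"][120:270,80:260],None,fx=4,fy=4,interpolation=cv2.INTER_CUBIC))
E
```

```text
[ 0.46438605 -0.36222656  0.04234931] [ 0.62569357 -0.50278323  0.59186889]
```

View pics/w21.png

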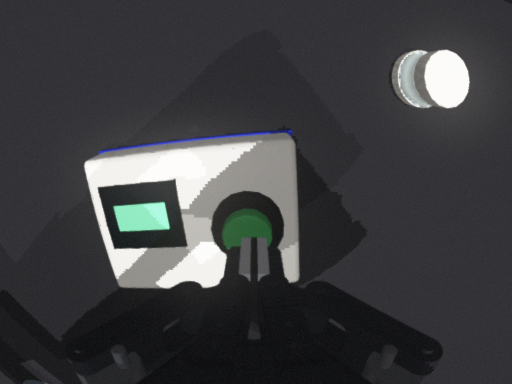

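View pics/s21.png

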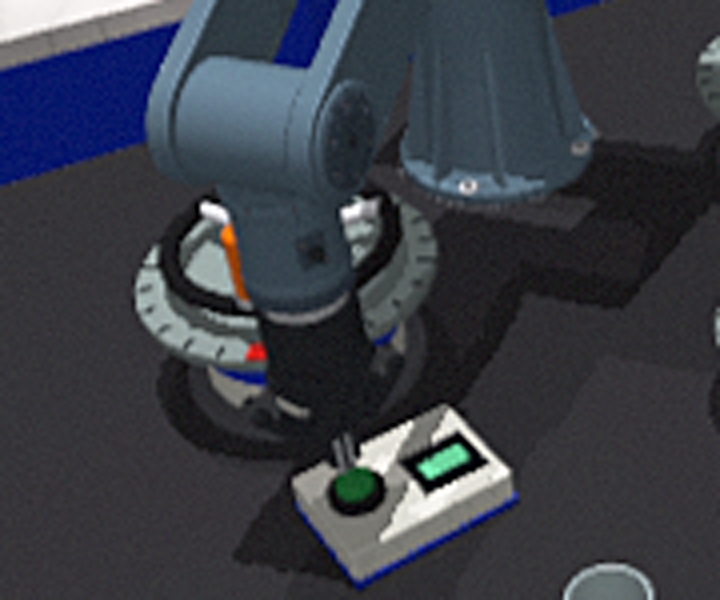

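```bash
python3 - <<'E'
from h import *
Rm,p=pose();c=vision.read_camera("wrist")
m=cv2.inRange(cv2.cvtColor(c["image"],cv2.COLOR_BGR2HSV),(50,80,30),(80,255,255));n,l,s,ce=cv2.connectedComponentsWithStats(m)
print([(x[0:5].tolist()) for x in s[1:] if x[4]>50])
for v in (226,234):print(wz(c,Rm,p,247,v,.058))
E
```

```text
[[113, 202, 56, 31, 1163], [220, 209, 50, 42, 1370]]
[ 0.46963952 -0.35891116  0.058     ]
[ 0.46400567 -0.35886465  0.058     ]
```

{"op": "jog_arm", "data": {"rows": [{"dp": [0,-0.004,0],"spin": 0,"fingers": 0},{"dp": [0.006,0,0],"spin": 0,"fingers": 0},{"dp": [0.006,0,0],"spin": 0,"fingers": 0},{"dp": [0.003,0,0],"spin": 0,"fingers": 0},{"dp": [0,0,0],"spin": 0,"fingers": 0}]}}

```text
clock: 22.78
tool_pos: [0.4647, -0.3586, 0.0283]
tcp_rot: [0.0, -0.707, -0.0, 0.707]
ft_force: [0.0, 0.1, -0.4]
opening: 0.001
```

{"op": "jog_arm", "data": {"rows": [{"dp": [0.002,0,0],"spin": 0,"fingers": 0},{"dp": [0.002,0,0],"spin": 0,"fingers": 0},{"dp": [0,0,0],"spin": 0,"fingers": 0}]}}

```text
clock: 23.15
tool_pos: [0.4649, -0.3588, 0.0246]
tcp_rot: [-0.0, -0.707, -0.0, 0.707]
ft_force: [0.4, 0.3, -0.2]
opening: 0.0
```

{"op": "jog_arm", "data": {"rows": [{"dp": [0.002,0,0],"spin": 0,"fingers": 0},{"dp": [0.001,0,0],"spin": 0,"fingers": 0},{"dp": [0,0,0],"spin": 0,"fingers": 0}]}}

```text
clock: 23.52
tool_pos: [0.4652, -0.3591, 0.022]
tcp_rot: [0.0, 0.707, 0.0, -0.707]
ft_force: [-0.3, 0.5, 1.7]
opening: 0.002
```

{"op": "jog_arm", "data": {"rows": [{"dp": [0.002,0,0],"spin": 0,"fingers": 0},{"dp": [0.001,0,0],"spin": 0,"fingers": 0},{"dp": [0,0,0],"spin": 0,"fingers": 0}]}}

```text
clock: 23.9
tool_pos: [0.4652, -0.3591, 0.0189]
tcp_rot: [0.0, 0.707, 0.0, -0.707]
ft_force: [0.8, -0.2, 2.7]
opening: -0.002
```

{"op": "jog_arm", "data": {"rows": [{"dp": [0.001,0,0],"spin": 0,"fingers": 0},{"dp": [0.001,0,0],"spin": 0,"fingers": 0},{"dp": [0,0,0],"spin": 0,"fingers": 0}]}}

```text
clock: 24.28
tool_pos: [0.4652, -0.3592, 0.0175]
tcp_rot: [0.0, 0.707, 0.0, -0.707]
ft_force: [-0.9, 0.7, 7.7]
opening: 0.001
```

{"op": "jog_arm", "data": {"rows": [{"dp": [0.001,0,0],"spin": 0,"fingers": 0},{"dp": [0,0,0],"spin": 0,"fingers": 0}]}}

```text
clock: 24.52
tool_pos: [0.4653, -0.3592, 0.0174]
tcp_rot: [0.0, 0.707, 0.0, -0.707]
ft_force: [-2.6, 2.5, 14.9]
opening: -0.003
```

The force rose to 15 N with z stuck at 17.4 mm, well past the 4 N spring, so the button is at its stop. Retreating.

{"op": "jog_arm", "data": {"rows": [{"dp": [-0.01,0,0],"spin": 0,"fingers": 0},{"dp": [-0.04,0,0],"spin": 0,"fingers": 0},{"dp": [-0.05,0,0],"spin": 0,"fingers": 0},{"dp": [-0.05,0,0],"spin": 0,"fingers": 0},{"dp": [-0.05,0,0],"spin": 0,"fingers": 0},{"dp": [-0.03,0,0],"spin": 0,"fingers": 0},{"dp": [0,0,0],"spin": 0,"fingers": 0},{"dp": [0,0,0],"spin": 0,"fingers": 0}]}}

```text
clock: 25.52
tool_pos: [0.4644, -0.3582, 0.2441]
tcp_rot: [0.001, -0.706, -0.001, 0.708]
ft_force: [0.2, 0.9, 0.2]
opening: 0.002
```

```bash
python3 - <<'E'
from h import *
Rm,p=pose();print(p,manip.get_obs()["ft_force"])
T=vision.read_camera("top");S=vision.read_camera("scene")
for n,c in(("top",T),("scene",S)):
    print([x for x in blobs(c["image"],(5,150,120),(18,255,255))[0]],blobs(c["image"],(50,100,40),(80,255,255))[0])
    cv2.imwrite(f"pics/{n}22.png",c["image"])
E
```

```text
[ 0.464363   -0.35817769  0.24407215] [0.24161994 0.94515424 0.2034925 ]
[([54.2, 92.9], [44, 83, 18, 18, 100]), ([247.6, 149.9], [244, 145, 7, 9, 27]), ([172.8, 259.1], [166, 255, 13, 10, 70])] [([370.4, 206.2], [366, 202, 10, 9, 73])]
[([150.7, 0.6], [138, 0, 25, 3, 47]), ([284.0, 132.3], [281, 124, 7, 17, 106]), ([443.1, 173.9], [442, 173, 3, 3, 8]), ([140.7, 185.0], [135, 176, 12, 19, 142]), ([451.0, 179.2], [444, 176, 13, 6, 38]), ([364.6, 196.5], [356, 190, 17, 13, 146]), ([291.9, 200.9], [289, 194, 7, 15, 75])] [([190.4, 234.9], [184, 231, 14, 9, 74]), ([168.4, 240.8], [164, 237, 10, 9, 72])]
```

View pics/top22.png

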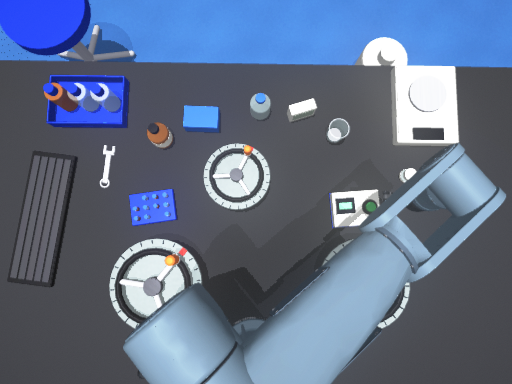

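View pics/scene22.png

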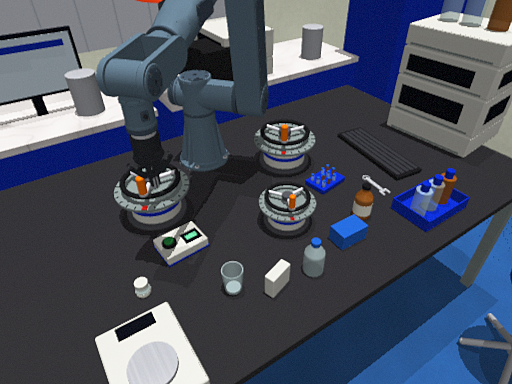

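The handle blob is at top (247.6,149.9) and scene (291.9,200.9), the same as at the start: (247.6,149.8) and (291.9,201.0). The button's green face at (168.4,240.8) is back up, the loose things stand where they were, and the arm is clear. Handing in.

```bash
python3 -c "
from station import job;print(job.sign_off())"
```

```text
the job is handed in; nothing more can be done
None
```

I pushed the smallest pump's wheel one full clockwise turn by its orange handle, pressed the green log button to its stop, moved clear and handed the job in. The sign-off gives no verdict.

- **Wheel:** I used the shut fingers only. Wrist force was about 3 to 4 N when I checked it along the way. In the last pictures the handle is within a fraction of a pixel of where it started (top view 247.6, 149.9 against 247.6, 149.8; scene view 291.9, 200.9 against 291.9, 201.0), so it stands at the mark to within 1–2 mm.
- **Button:** The force went past the 4 N spring and reached 15 N with no further travel. The last scene picture shows it up again.
- **Bench:** The loose things look unmoved in both views, and the arm was about 20 cm clear with no contact force. I compared these by eye, not by measurement.

**Disagreement:** The fingertips appear to end about 37 mm behind the stated TCP, judging from the pictures. Because of that, my first pass went just over the handle without touching it. I allowed for the offset from then on, and contact with the handle and the button came where I expected.

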